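Measure a tensile specimen in the bench thickness gauge

ROBOT

A 7-joint arm with a two-finger parallel gripper is mounted at the origin on the work surface. World frame = base frame: x ahead of the robot, y to its left, z up, the work surface at z = 0. Lengths are in m, angles in rad, forces in N, time in s.
With the tool pointing down it reaches from about 0.425 to 0.925 m from the base axis. Payload 6.8 kg.
Tool frame: the origin (TCP) lies on the mounting face of the last link; the fingertips stand 173 mm ahead of it and the grasp point (between the pads) lies 155 mm ahead of it; z points along the fingers, y is the direction in which the jaws open and shut (so a half turn about z gives the same grasp; the last joint's range is limited). The gripper opens to 85 mm and grips with 20 to 120 N. Pads are 22 mm wide; open, the fingers measure 114 mm over their backs; the gripper's body (76 mm by 85 mm) begins 54 mm behind the grasp point. The pads swing forward as they close: fully open they stand 13 mm farther back than shut.
Start: joints at [0.994, 0.477, 0.022, 1.555, -0.011, 1.109, -0.083], TCP at [0.305, -0.602, 0.405] pointing down, gripper open.
Joint ranges: [-2.96, 2.96], [-0.34, 2.1], [-1.41, 1.46], [0.24, 2.44], [-1.37, 4.51], [0.17, 1.92], [-2.96, 2.96]. Speed limits (rad/s): [2.39, 2.39, 3.14, 3.14, 3.14, 3.14, 3.14].

INTERFACE

Orientations are given as a unit quaternion [w, x, y, z].
In Python, from workcell import * gives the robot as it stands.
- The arm moves only by the tool apply_moves, never from a script. Its argument "moves" is a list of rows, each a list of 3 entries, a list of its own where there are three numbers: the opening, from 0 (shut) to 1 (fully open), then the shift along the tool's x, y, z in m, then the turn about the tool's z in rad. In form: [[hand, [x, y, z], turn], ...]. A call has 1 to 5 rows; each row is the pose to reach, as a shift and turn from the pose commanded when the call began, along the tool's axes at that moment; what a row does not reach only later rows make up. A row lasts 1/8 s, in which the tool goes at most 62.5 mm and 10.7 degrees, less where a joint would pass 70% of its speed; a pose out of reach is approached as far as the arm can. A call with a gripper value outside its range is refused whole. The fingers move at their own pace and stop on an object; "grip_force" is the grip in N (left out, the last holds). Time passes only in rows, so rows that repeat a pose let the fingers close. It gives the time, the measured TCP pose, the force and the opening at its end, in the units of the state.
- read_state(): the state, without advancing time (a new reading comes with each control period).
- capture(name): name is "side" or "top"; returns (picture, depth): 400x640x3 uint8, red, green, blue; 400x640 float32, m along the optical axis (not along the pixel's ray), 0 where there is no reading.
- camera_model(name): a dict with "fx", "fy", "cx", "cy" (pixels), "origin" and "orientation" of the camera in the world. Camera axes: x right, y up, looking along -z (the intrinsics and any distortion apply to the point x, -y, -z); pixel columns grow to the right and rows downward; lengths in m; the calibration is good to about 2 mm. A picture is of the moment at which its call begins. camera_model takes no time and is no camera call.
- sign_off(): hands the job in, once; it reports no verdict.
Trained networks look in the newest picture that a camera, given by its name, has taken for a name from the list of things; names that differ only in an ending like _2 or _b are one class to them, and where a whole thing is asked for, a point or a joint stands for the part that bears it (a point fixed in the world has none). Each returns a list of dicts, best first, with "confidence" (0 to 1); they miss things now and then, are a little off and sometimes report something else, mostly with a low value. They report only what shows in the picture. A call takes as long as a camera call. They do not tell look-alikes from the thing itself.
- boxes_of(camera, label): "point" ([column, row] as shares, 0 to 1, of the picture: columns of its width, rows of its height, amid what is visible of it).
- mark_of(camera, label): "point" ([column, row] as shares, 0 to 1, of the picture: columns of its width, rows of its height: a listed point, or the origin of a listed thing).
The state is a dict: "t": time; "joint_pos": joint angles; "joint_velocities": joint speeds; "joint_efforts": joint torques, N m; "eef_pos": TCP position; "eef_rot": TCP orientation; "wrist_force": force on the tool from outside, world axes, zero at the start; "ft_torque": the same for the moment, N m; "opening": opening from 0.0 (shut) to 1.0 (fully open).
Only numpy, scipy, OpenCV 4.12 (cv2) and the standard library are available. Lean on these libraries where they do the work, as an engineer would, in place of code of your own. Each camera call takes 0.05 s, during which the arm holds its last target.

TASK

Take the flat tensile specimen from the wooden rack, lay it on the thickness gauge's anvil with its narrow middle centred under the spindle, and slide it gently back until it lies flush along the low back stop. Then measure it: turn the ratchet knob on top of the gauge clockwise until it clearly slips, stop within a quarter turn of the first slip, and let go, leaving the specimen clamped under the spindle. Do not overtighten the spindle and leave the other things on the bench where they are.

Things in the scene. Friction and masses are not known exactly. Their poses are not given: they have to be found in the camera images.
- specimen: Flat aluminium dog-bone bar, 200 mm long, 6 mm thick, 55 g: two wide ends 20 mm across and 56 mm long, narrow middle 12.5 mm wide and 62 mm long. Origin: middle of its underside; y along its length, x across, z up. At the start it lies flat on the rack, underside 30 mm above the bench; its wide ends overhang and can be gripped across the 20 mm, some 72 mm from the middle.
- rack: Wooden specimen rack on the bench, 130 mm (x, across the specimen) by 100 mm (y), two bearers 30 mm high with upstands 6 mm high, 38 mm apart, either side of the specimen. Origin: centre of its underside. Fixed.
- gauge: Bench thickness gauge, fixed. Origin on the bench below the spindle; x from its open front back to the pillar, z up. Base x -50..120, y -65..65, 22 mm high. Arm, head and readout over the anvil: x -31..106, 48 mm wide (52 at the pillar, x 54..106), 102 to 132 mm above the bench; pillar 150 mm high. Spindle 8 mm thick, its tip 9 to 12.5 mm above the anvil at the start.
- anvil: Flat steel anvil of the gauge, its face 72 mm above the bench, x = -40 to +22 mm, y = -30 to +30 mm. Origin: on the face, straight below the spindle; axes as the gauge's: x from the open front to the back stop, y along the back stop, z up.
- backstop: Low steel fence on the anvil, 50 mm long (y), 6 mm thick and high; origin and axes are those of the anvil. Its front face is at x = +6.25 mm, so a specimen flush against it has its middle line (and origin) at x = 0, under the spindle. Only the narrow middle of the specimen meets it.
- ratchet_mid (a point): Centre of the ratchet knob, topmost part of the gauge: upright steel cylinder, 18 mm diameter, 22 mm high, 187 to 209 mm above the bench; it keeps its height. From 182 mm down is the thicker thimble (26 mm): gripping that bypasses the ratchet and overtightens. Clockwise from above lowers the spindle 10 mm per turn (the spindle does not rotate); running drag 0.012 N m.
- ratchet (a joint): Angle (rad) by which the ratchet knob has slipped clockwise against the thimble below it. 0 while they turn together; grows only while the spindle is stopped and the knob slips, at 0.036 N m, the spindle then pressing with about 15 N. The spindle stays closed when the knob is let go (6 N or more remain); anticlockwise opens it.
- broken_a: One half of a broken specimen of the same kind, lying on the bench in front; leave alone.
- broken_b: The other half of the broken specimen; leave alone.
- jaw_a: Serrated steel wedge jaw, 34 x 50 x 18 mm, on the bench; leave alone.
- jaw_b: A second such wedge jaw; leave alone.
- caliper: Caliper, 230 mm long, lying on the bench; leave alone.
- wrench: Open-ended wrench lying on the bench; leave alone.
- marker: Marker pen, 130 mm long, lying on the bench; leave alone.
There are look-alikes about, which are no part of the job. Leave any pink or red look-alike of the gauge alone.

How it is judged:
On the way, in this order (a step that is already met when the one before it is completed fails the run):
1. the specimen lies flat on the anvil, against the back stop, let go (x of specimen in the frame of anvil between -0.0018 and 0.0018 m and y of specimen in the frame of anvil between -0.015 and 0.015 m and z of specimen in the frame of anvil below 0.002 m and angle between the y axis of specimen and the y axis of anvil, either way round below 0.06 rad and not (contact force between the fingers and specimen above 0.2 N)), for 0.2 s.
2. the ratchet has slipped by at least 0.2 rad with the specimen clamped (value of joint ratchet above 0.2 rad and contact force between specimen and anvil above 4 N), for 0.1 s.
At the end, for the whole second after the job is handed in: The specimen lies flat on the anvil, within 15 mm of centred lengthwise, flush with the back stop (middle line within 1.8 mm of the spindle axis, parallel within 0.06 rad), clamped (more than 4 N on the anvil), the ratchet having slipped 0.2 to 1.65 rad; nothing moves, the knob is released (all of step 2 and x of specimen in the frame of anvil between -0.0018 and 0.0018 m and y of specimen in the frame of anvil between -0.015 and 0.015 m and z of specimen in the frame of anvil below 0.002 m and angle between the y axis of specimen and the y axis of anvil, either way round below 0.06 rad and linear speed of specimen below 0.01 m/s); the robot touches nothing.
It fails at once if the specimen is pressed on the anvil with more than 24 N (overtightened) (contact force between specimen and anvil above 24 N).
It fails at once if the specimen is shoved against the back stop with more than 10 N (contact force between specimen and backstop above 10 N).
It fails at once if the ratchet is spun on, slipping by more than 1.65 rad (value of joint ratchet above 1.65 rad).
It fails at once if a bystander is moved by more than 30 mm (distance of any of broken_a, broken_b, jaw_a, jaw_b, caliper, wrench, marker from where it was at the start of the episode above 0.03 m).
It also fails if it takes over 72 s, if anything falls off the work surface, if the arm or the gripper's body presses on something with over 40 N, if the wrist force passes 120 N, or if a joint passes its speed limit or range.

## Working session

There is one attempt and no reset: what is moved stays moved. The work goes in short steps, Python scripts to look and compute and a tool call to move; the robot and the scene stay as the last step left them, time stands still between calls to the robot, and variables do not carry over. Pictures are saved under pics/ and viewed, and the job is handed in when it is done.

Besides the shell and the picture viewer there is one more tool, called in YAML: its name, and indented under it one key for each argument. apply_moves: Moves the arm, as the interface text tells. Its arguments: {"type":"object","properties":{"moves":{"type":"array","items":{"type":"array"}},"grip_force":{"type":"number"}},"required":["moves"]}

```bash
mkdir -p pics
cat > h.py <<'E'
from workcell import *
import numpy as np, cv2
from scipy.spatial.transform import Rotation as R
def rot(q): return R.from_quat([q[1],q[2],q[3],q[0]]).as_matrix()
def cam(n):
    m=camera_model(n); return m,rot(m["orientation"]),np.array(m["origin"])
def unproj(n,u,v,d):
    m,Rm,o=cam(n); u=np.asarray(u,float);v=np.asarray(v,float)
    p=np.stack([(u-m["cx"])/m["fx"]*d,-(v-m["cy"])/m["fy"]*d,-d*np.ones_like(u)],-1)
    return p@Rm.T+o
def onplane(n,u,v,z):
    m,Rm,o=cam(n)
    a=unproj(n,u,v,np.ones_like(np.asarray(u,float)))-o
    return o+a*((z-o[2])/a[...,2])[...,None]
def proj(n,p):
    m,Rm,o=cam(n); c=(np.atleast_2d(p)-o)@Rm
    return np.stack([m["cx"]+m["fx"]*c[:,0]/-c[:,2],m["cy"]-m["fy"]*c[:,1]/-c[:,2]],-1)
def save(name,im): cv2.imwrite("pics/"+name,im[...,::-1])
E
python3 - <<'E'
from h import *
for n in("top","side"):
    im,d=capture(n); save(n+"0.png",im); np.savez("/tmp/%s0.npz"%n,im=im,d=d)
    print(n,camera_model(n))
    for l in("specimen","gauge","ratchet_mid","anvil","rack"):
        for f in(boxes_of,mark_of):
            print(l,f.__name__,[(round(r["point"][0]*640),round(r["point"][1]*400),round(r["confidence"],2)) for r in f(n,l)][:4])
s=read_state();print({k:np.round(s[k],3) for k in s})
E
```

```text
top {'fx': 442.25660636995434, 'fy': 442.25660636995434, 'cx': 328.5885269280172, 'cy': 201.3687652644442, 'origin': array([ 0.29880681, -0.0227731 ,  1.3845887 ]), 'orientation': array([ 0.70930867,  0.05707708, -0.03890577, -0.70150536])}
specimen call [(395, 181, 0.78)]
specimen call [(390, 180, 0.66)]
gauge call [(267, 169, 0.77), (266, 260, 0.76), (404, 272, 0.65)]
gauge call [(400, 285, 0.85), (270, 183, 0.68), (266, 272, 0.66)]
ratchet_mid call [(405, 274, 0.92), (266, 261, 0.63), (268, 168, 0.56)]
ratchet_mid call [(258, 168, 0.81), (252, 275, 0.74), (411, 291, 0.65)]
anvil call [(270, 282, 0.72), (271, 188, 0.7), (395, 287, 0.7), (268, 166, 0.28)]
anvil call [(265, 272, 0.73), (267, 181, 0.69), (405, 285, 0.68)]
rack call [(392, 187, 0.63)]
rack call [(391, 182, 0.6)]
side {'fx': 507.57641526844486, 'fy': 507.57641526844486, 'cx': 323.14427988568303, 'cy': 196.59923026771182, 'origin': array([-0.32080409,  1.0040603 ,  1.02938931]), 'orientation': array([-0.28799321, -0.15136335,  0.44496977,  0.83435661])}
specimen call [(340, 199, 0.5)]
specimen call []
gauge call [(409, 2
[... 253 characters left out ...]
), (257, 212, 0.61)]
anvil call [(421, 219, 0.63), (339, 294, 0.57)]
anvil call [(253, 242, 0.84), (336, 291, 0.78), (419, 213, 0.73)]
rack call []
rack call [(333, 206, 0.65)]
{'t': np.float64(1.1), 'joint_pos': array([ 0.994,  0.477,  0.022,  1.555, -0.012,  1.109, -0.083]), 'joint_velocities': array([ 0.001,  0.   ,  0.   , -0.   , -0.002,  0.   , -0.001]), 'joint_efforts': array([ 1.0000e-03, -5.9634e+01,  1.6070e+00, -2.8155e+01,  1.3000e-02,
        2.0000e-03, -0.0000e+00]), 'eef_pos': array([ 0.305, -0.602,  0.405]), 'eef_rot': array([0.   , 0.973, 0.232, 0.   ]), 'wrist_force': array([-0.348, -0.146, -0.022]), 'ft_torque': array([-0.031,  0.017,  0.017]), 'opening': np.float64(1.0)}
```

View pics/top0.png

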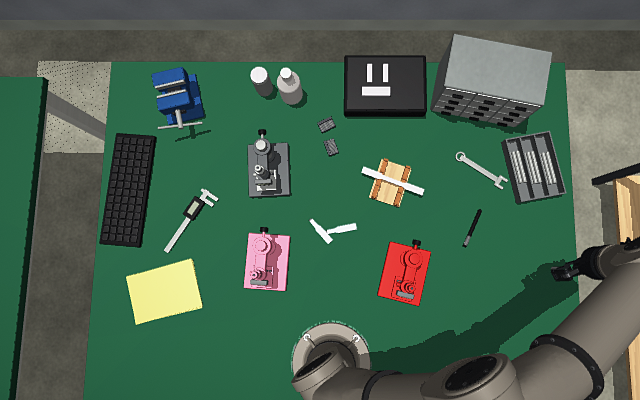

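View pics/side0.png

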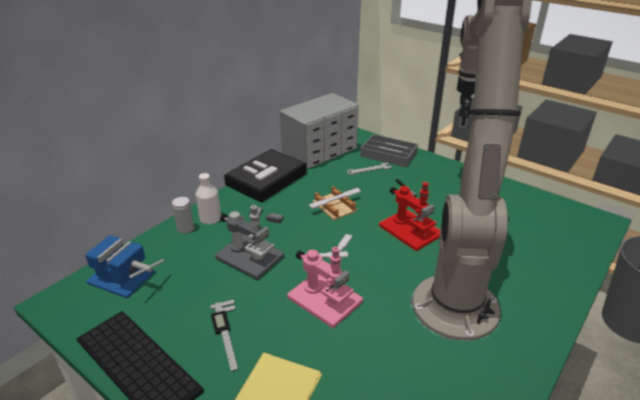

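Three gauges are in the top view: grey (268,168), pink (266,262) and red (405,273). The grey one is the real one, because pink and red are look-alikes by the task text. The specimen is the white bar on the rack at (393,181); the white pieces at (332,231) are the broken halves. I'll confirm in an enlarged crop.

Run:
```python
from h import *
im=np.load("/tmp/top0.npz")["im"]; im2=np.load("/tmp/side0.npz")["im"]
a=cv2.resize(im[120:205,225:315],None,fx=4.4,fy=4.4,interpolation=cv2.INTER_CUBIC)
b=cv2.resize(im[145:215,350:435],None,fx=4.4,fy=4.4,interpolation=cv2.INTER_CUBIC)
H=380
z=lambda x:cv2.resize(x,(400,H))
save("crop.png",np.hstack([z(a),z(b)]))
save("crop2.png",cv2.resize(im2[170:290,200:380],None,fx=4.4,fy=4.4,interpolation=cv2.INTER_CUBIC))
d=np.load("/tmp/top0.npz")["d"]
v,u=np.mgrid[0:400,0:640]
P=unproj("top",u,v,d)
# gauge heights map
np.set_printoptions(linewidth=250)
print((P[125:200:3,240:296:3,2]*1000).astype(int))
print((P[155:210:3,355:430:3,2]*1000).astype(int))
# base corners at z=.022
for uv in [(248,143),(289,143),(249,197),(290,197)]: print(onplane("top",*uv,0.022).round(3))
```

```text
[[   5    4   -1    1    1    0   -2   -9   -1    3    0    0   -6   -2   -5    0   -2   -2    3]
 [   0    1    2    0    0    4    2    0   -3    0    1    1    0    0    4    2    0    0    0]
 [   0    1    3    0    0    2  123  133  124    1 1384    1    3   -1    5   -2    1    0    2]
 [   3    0    5   -4    0   -1  122  120  120   -1    1    0    4    2    5    0    2    0    0]
 [   0   -1    3    1    0   -1    8  116    0    0    0    2   -1    0    0    1   -4    3   -2]
 [   1    0   -2    3    1    1  131  150  131  131   -2    1    3    2   -6    4    0   -1   -1]
 [   2   -1    2   -2    0  131  146  147  151  135   16   19   16   20   21   23   -1    0    0]
 [  -2    3    1   22   18  126  153  149  149  130  130   20   18   22   23   24    4   -2    0]
 [   0   -2    1   24   26  131  152  150  139  131  128   28   17   27   22   24   12    3    1]
 [   2   -6    1   25   25  134  133  130  130  132  108   25   22   19   19   21   17    5    0]
 [   0   -1   -1   21   21   17  131  134  131  129   52   30   25   25   21   21   16    3    5]
 [  -4    4    5   18 
[... 2213 characters left out ...]
 -2 -3  2  2  0  6 30  5  7  7  7  3  8  4 29 30 36 36 34 37 32 37  3  0]
 [ 0  3 -1  2  3  1 39 30  5 11  7 12 12  8 14 39  8  2  2 39 34 36 32  4  0]
 [-2 -6 -1 -7  1  6 35 29  9  6  6  6 10 10 26 29  2 -1 -9  1  0 33 30 -7  3]
 [ 0  3  0  6 -2 12 29  1  9  9 10  9  9 11 34 31 -2 -2  0  5  0  0  2  2  3]
 [ 2  3 -8  2 -4  3  0  0  4  7  9  6 10 12 32  7  0 -1  1  0  0  6  0 -3  1]
 [ 0  2  1  0  1 -2 -2  0 -2  1 -1  7  4 31 34  1  0 -1  0 -7  0 -3  0  0  1]
 [ 0 -3  1  0 -1 -3 -2  1  5  1 -2  0  2  5 12 -2  0 -3  3  1  1  2 -1 -1  2]
 [-2 -1 -1 -1 -2 -1 -1 -1  0  0 -3 -1 -1  1 -3  4 -2 -1  0  1  2  3 -5  3  0]]
[0.67  0.272 0.022]
[0.671 0.142 0.022]
[0.496 0.263 0.022]
[0.498 0.134 0.022]
```

View pics/crop.png

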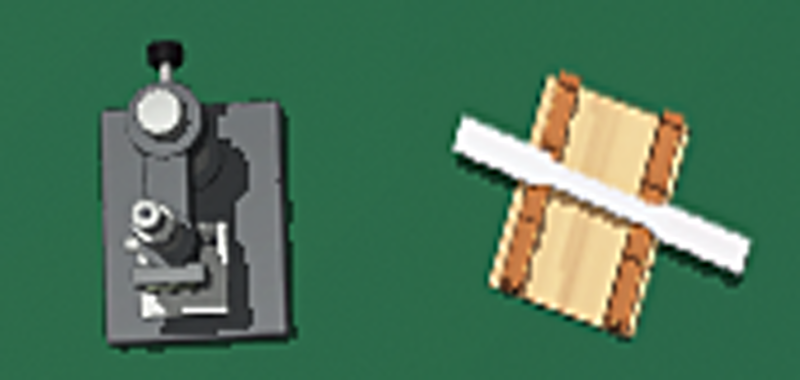

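View pics/crop2.png

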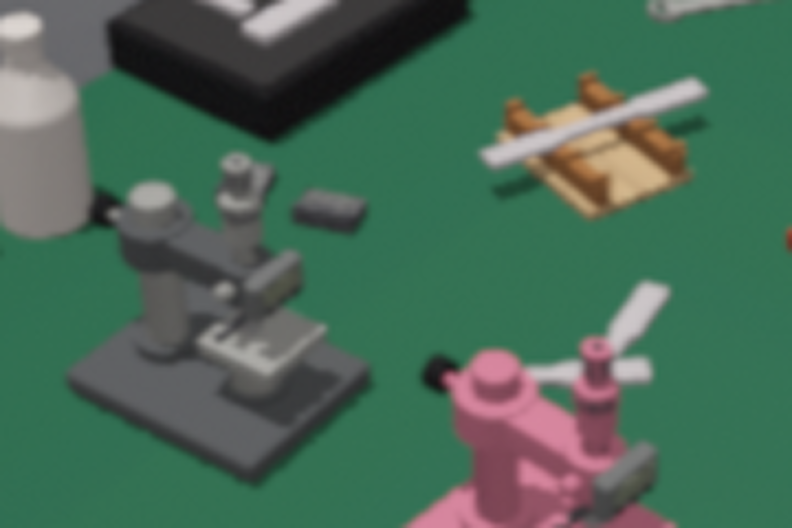

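The grey gauge has its pillar at the back (world +x) and its open front toward the robot. The rack crop shows the single dog-bone bar lying across it. Next I'll fit both poses accurately.

Run:
```python
from h import *
f=np.load("/tmp/top0.npz"); im=f["im"].astype(int); d=f["d"]
v,u=np.mgrid[0:400,0:640]
# specimen
m=(im.min(2)>185)&(u>350)&(u<435)&(v>155)&(v<205)
pts=onplane("top",u[m],v[m],0.036)[:,:2]
r=cv2.minAreaRect((pts*1000).astype(np.float32)); print("spec",r,m.sum())
c=pts.mean(0);w,V=np.linalg.eigh(np.cov(pts.T));print("mean",c,"dir",V[:,1],np.degrees(np.arctan2(V[1,1],V[0,1])))
t=(pts-c)@V[:,1];print(t.min(),t.max())
# gauge base: grey, depth ~22
P=unproj("top",u,v,d)
b=(P[...,2]>.012)&(P[...,2]<.035)&(u>235)&(u<300)&(v>130)&(v<205)
b=cv2.morphologyEx(b.astype(np.uint8),cv2.MORPH_OPEN,np.ones((3,3)))
green=(im[...,1]>im[...,0]+15)
g=(~green)&(u>240)&(u<296)&(v>=141)&(v<203)
g=cv2.morphologyEx(g.astype(np.uint8),cv2.MORPH_OPEN,np.ones((3,3)))>0
q=onplane("top",u[g],v[g],0.022)[:,:2]
print("gauge",cv2.minAreaRect((q*1000).astype(np.float32)))
# knob: z>.2
k=(P[...,2]>.196)&(P[...,2]<.225)&(u>240)&(u<296)&(v>150)&(v<190)
print("knob",P[k].mean(0),k.sum(), onplane("top",u[k].mean(),v[k].mean(),.209))
# right edge & front edge line fits
g8=g
R_=[];
for row in range(150,195):
    cs=np.where(g8[row])[0]; R_.append((cs.max()+.5,row,cs.min()-.5))
R_=np.array(R_)
for col in(0,2):
    p=onplane("top",R_[:,col],R_[:,1],.022 if col==0 else .022); k_=np.polyfit(p[:,0],p[:,1],1); print("edge y at x=.547",np.polyval(k_,.547),"slope",k_[0])
C=[]
for cl in range(255,285):
    rs=np.where(g8[:,cl])[0]; C.append((cl,rs.max()+.5))
C=np.array(C);p=onplane("top",C[:,0],C[:,1],.022);k_=np.polyfit(p[:,1],p[:,0],1);print("front x at y=.2",np.polyval(k_,.2),k_[0])
```

```text
spec ((536.620849609375, -183.84117126464844), (121.67196655273438, 183.64508056640625), 3.669874668121338) 392
mean [ 0.54814884 -0.1828133 ] dir [0.3431466  0.93928186] 69.93130172656528
-0.09864818924825068 0.1006150444445706
gauge ((589.02099609375, 204.55735778808594), (178.40859985351562, 129.66409301757812), 2.153200387954712)
knob [0.5495724  0.20260388 0.20783863] 39 [0.54932985 0.20238832 0.209     ]
edge y at x=.547 0.1374119951475449 slope 0.05738445786668828
edge y at x=.547 0.2670887699037496 slope 0.07010106668752797
front x at y=.2 0.4998173498236206 -0.05861703538293805
```

```bash
cat >> h.py <<'E'
def plan(tcp,jaw=None):
    """shift in present tool axes + turn to reach world tcp; jaw = world angle (deg) of tool y, mod 180"""
    s=read_state(); p=np.array(s["eef_pos"]); M=rot(s["eef_rot"])
    sh=M.T@(np.array(tcp)-p); t=0
    cur=np.degrees(np.arctan2(M[1,1],M[0,1]))
    if jaw is not None:
        t=-((jaw-cur+90)%180-90)
    print("tcp",p.round(4),"jaw",cur.round(2),"zaxis",M[:,2].round(3),"q7",round(s["joint_pos"][6],3)," shift",sh.round(4),"turn",round(np.radians(t),3),"t",s["t"],"F",np.round(s["wrist_force"],2),"T",np.round(s["ft_torque"],3),"op",round(float(s["opening"]),3))
E
python3 - <<'E'
from h import *
f=np.load("/tmp/top0.npz"); im=f["im"].astype(int); d=f["d"]
v,u=np.mgrid[0:400,0:640]; P=unproj("top",u,v,d)
for nm,uu in(("pink",(235,300)),("red",(370,435))):
    m=(P[...,2]>.012)&(P[...,2]<.25)&(u>uu[0])&(u<uu[1])&(v>220)&(v<310)
    q=P[m]; print(nm,np.percentile(q[:,0],[0,2,98,100]).round(3),np.percentile(q[:,1],[0,2,98,100]).round(3))
c=np.array([.5485,-.182]);dv=np.array([.343,.939])
g=c-.076*dv;print("grasp",g)
plan([g[0],g[1],.30],-20.07)
E
```

```text
pink [0.211 0.217 0.382 0.396] [0.135 0.14  0.265 0.273]
red [0.173 0.185 0.355 0.363] [-0.299 -0.286 -0.149 -0.139]
grasp [ 0.522432 -0.253364]
tcp [ 0.305  -0.6022  0.4047] jaw -63.14 zaxis [ 0. -0. -1.] q7 -0.083  shift [ 0.3516 -0.213   0.1047] turn -0.752 t 1.1 F [-0.35 -0.15 -0.02] T [-0.031  0.017  0.017] op 1.0
```

apply_moves:
  moves:
    - [1,[0.05,-0.03,0],-0.15]
    - [1,[0.1,-0.06,0],-0.3]
    - [1,[0.15,-0.09,0],-0.45]
    - [1,[0.2,-0.12,0.02],-0.6]
    - [1,[0.25,-0.15,0.04],-0.752]
  grip_force: 30

```text
t: 1.72
eef_pos: [0.4611, -0.3539, 0.3648]
eef_rot: [0.001, 0.818, 0.575, 0.0]
wrist_force: [0.9, 0.3, -0.6]
opening: 1.002
```

Run:
```python
from h import *
plan([.5225,-.2535,.30],-20.07)
```

```text
tcp [ 0.4611 -0.3539  0.3648] jaw -19.78 zaxis [ 0.001 -0.001 -1.   ] q7 0.112  shift [0.1153 0.0237 0.0648] turn 0.005 t 1.725 F [ 0.92  0.33 -0.6 ] T [-0.01  -0.048 -0.071] op 1.002
```

apply_moves:
  moves:
    - [1,[0.058,0.012,0.03],0]
    - [1,[0.115,0.024,0.065],0]
    - [1,[0.115,0.024,0.065],0]
    - [1,[0.115,0.024,0.065],0]

```text
t: 2.22
eef_pos: [0.5224, -0.2555, 0.2995]
eef_rot: [-0.0, 0.819, 0.574, -0.0]
wrist_force: [-0.3, -0.9, 0.4]
opening: 0.992
```

Run:
```python
from h import *
im,d=capture("top"); save("t1.png",cv2.resize(im[130:280,330:490],None,fx=4,fy=4,interpolation=cv2.INTER_CUBIC))
plan([.5225,-.2535,.187],-20.07)
```

```text
tcp [ 0.5219 -0.2568  0.3001] jaw -20.12 zaxis [ 0.    -0.001 -1.   ] q7 -0.131  shift [ 0.0034 -0.0007  0.1131] turn -0.001 t 2.275 F [-0.86  0.12  0.08] T [-0.012  0.024  0.013] op 1.002
```

View pics/t1.png

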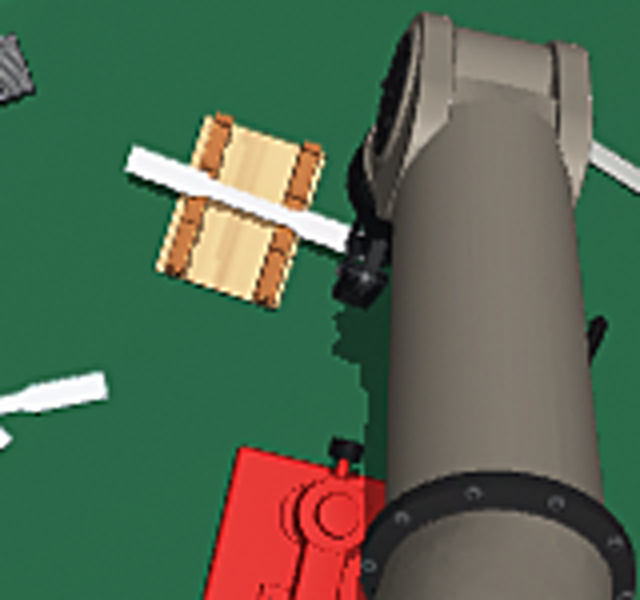

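The forearm hides the gripped end (crop ~350,245), but the free end and the rack are undisturbed. Descending.

apply_moves:
  moves:
    - [1,[0.003,-0.001,0.04],0]
    - [1,[0.003,-0.001,0.08],0]
    - [1,[0.003,-0.001,0.105],0]
    - [1,[0.003,-0.001,0.113],0]
    - [1,[0.003,-0.001,0.113],0]

```text
t: 2.9
eef_pos: [0.5222, -0.2538, 0.1874]
eef_rot: [0.001, 0.82, 0.572, -0.0]
wrist_force: [0.4, -0.2, -0.1]
opening: 1.0
```

Run:
```python
from h import *
plan([.5225,-.2535,.187],-20.07)
im,d=capture("side"); save("s1.png",cv2.resize(im[150:260,270:430],None,fx=5,fy=5,interpolation=cv2.INTER_CUBIC))
```

```text
tcp [ 0.5222 -0.2538  0.1874] jaw -20.16 zaxis [ 0.001 -0.001 -1.   ] q7 -0.19  shift [0.0004 0.0002 0.0004] turn -0.002 t 2.9 F [ 0.4  -0.18 -0.09] T [ 0.042 -0.021 -0.006] op 1.0
```

View pics/s1.png

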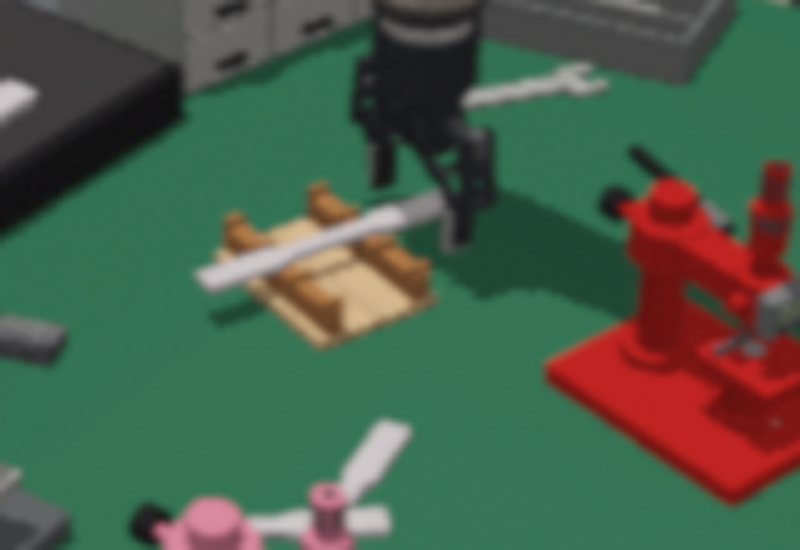

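The fingers straddle the specimen's far (-y) end at about (430,210) in the crop, clear of the rack. Closing.

apply_moves:
  moves:
    - [0,[0,0,0],0]
    - [0,[0,0,0],0]
    - [0,[0,0,0],0]
    - [0,[0,0,0],0]
    - [0,[0,0,0],0]
  grip_force: 35

```text
t: 3.58
eef_pos: [0.5224, -0.2525, 0.1868]
eef_rot: [0.0, 0.819, 0.573, 0.0]
wrist_force: [-0.6, 0.4, 2.1]
opening: 0.222
```

apply_moves:
  moves:
    - [0,[0,0,0],0]
    - [0,[0,0,0],0]
    - [0,[0,0,-0.02],0]
    - [0,[0,0,-0.06],0]
    - [0,[0,0,-0.1],0]

```text
t: 4.2
eef_pos: [0.5222, -0.2524, 0.2887]
eef_rot: [0.0, 0.819, 0.573, 0.0]
wrist_force: [-0.0, -0.6, -0.5]
opening: 0.222
```

Run:
```python
from h import *
plan([.5225,-.2535,.287],3.4)
im,d=capture("side"); save("s2.png",cv2.resize(im[130:240,270:430],None,fx=5,fy=5,interpolation=cv2.INTER_CUBIC))
im,d=capture("top"); save("t2.png",cv2.resize(im[130:230,330:450],None,fx=5,fy=5,interpolation=cv2.INTER_CUBIC))
im=im.astype(int);v,u=np.mgrid[0:400,0:640]
np.savez("/tmp/t2.npz",im=im,d=d)
```

```text
tcp [ 0.5222 -0.2524  0.2887] jaw -20.05 zaxis [ 0.  0. -1.] q7 -0.144  shift [-0.0009  0.0007  0.0017] turn -0.409 t 4.2 F [-0.04 -0.64 -0.47] T [-0.083  0.005  0.036] op 0.222
```

View pics/s2.png

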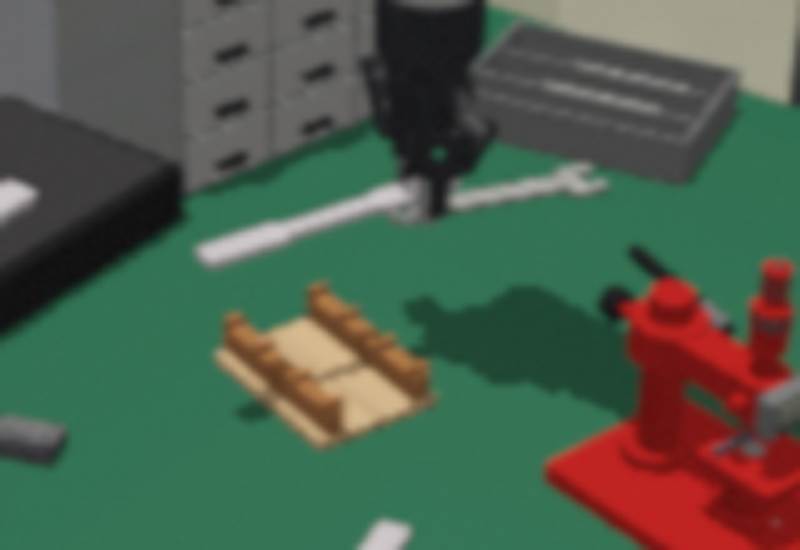

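View pics/t2.png

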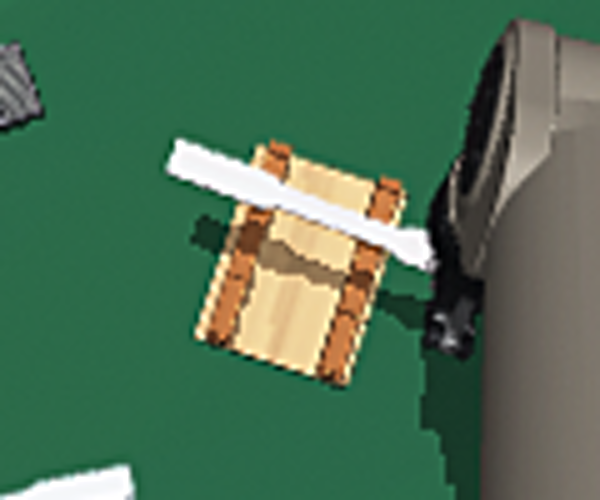

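The specimen is held and lifted clear of the rack (side crop 210–420, 180–260). I'll check its direction, droop and grip offset.

Run:
```python
from h import *
f=np.load("/tmp/t2.npz"); im=f["im"]; d=f["d"]
v,u=np.mgrid[0:400,0:640]; P=unproj("top",u,v,d)
m=(im.min(2)>185)&(u>355)&(u<425)&(v>150)&(v<190)&(P[...,2]>.08)&(P[...,2]<.2)
q=P[m];print(m.sum(),q[:,2].mean())
p=onplane("top",u[m],v[m],.1367)[:,:2]
c=p.mean(0);w,V=np.linalg.eigh(np.cov(p.T));e=V[:,1]*np.sign(V[1,1]);print("dir deg",np.degrees(np.arctan2(e[1],e[0])))
t=(p-c)@e; print("len visible",t.min(),t.max())
g=np.array([.5222,-.2527]); n=np.array([-e[1],e[0]])
print("far end along from grasp",(c-g)@e+t.max(),"offset lateral",(c-g)@n)
k=np.polyfit((q[:,:2]-g)@e,q[:,2],1);print("slope",k[0],"z at grasp",k[1])
```

```text
298 0.1430264574090029
dir deg 68.93353744162326
len visible -0.08354734803537951 0.0732012673408192
far end along from grasp 0.17579791442689788 offset lateral -0.0037242583446378905
slope -0.00666075707732344 z at grasp 0.14371097784510511
```

Run:
```python
from h import *
plan([.5035,.1235,.32],4.0)
```

```text
tcp [ 0.524  -0.253   0.2924] jaw -20.07 zaxis [ 0.008 -0.003 -1.   ] q7 -0.144  shift [ 0.3466 -0.1482 -0.0291] turn -0.42 t 4.3 F [ 0.36  0.93 -0.46] T [-0.054 -0.024 -0.025] op 0.228
```

apply_moves:
  moves:
    - [0,[0.02,-0.009,-0.01],-0.09]
    - [0,[0.06,-0.026,-0.02],-0.18]
    - [0,[0.105,-0.045,-0.03],-0.27]
    - [0,[0.15,-0.064,-0.03],-0.36]
    - [0,[0.195,-0.083,-0.03],-0.42]

```text
t: 4.92
eef_pos: [0.5107, -0.0394, 0.3171]
eef_rot: [0.0, 0.681, 0.732, 0.0]
wrist_force: [0.4, 0.3, -0.3]
opening: 0.223
```

Run:
```python
from h import *
plan([.5035,.1235,.32],4.0)
```

```text
tcp [ 0.5107 -0.0394  0.3171] jaw 4.13 zaxis [ 0. -0. -1.] q7 -0.155  shift [ 0.163   0.0045 -0.0029] turn 0.002 t 4.925 F [ 0.35  0.26 -0.27] T [-0.006 -0.034  0.015] op 0.223
```

apply_moves:
  moves:
    - [0,[0.045,0.001,-0.001],0]
    - [0,[0.09,0.003,-0.003],0]
    - [0,[0.135,0.004,-0.003],0]
    - [0,[0.163,0.0045,-0.003],0]
    - [0,[0.163,0.0045,-0.003],0]

```text
t: 5.55
eef_pos: [0.5037, 0.1247, 0.32]
eef_rot: [-0.0, 0.68, 0.733, 0.0]
wrist_force: [0.8, -0.2, -0.2]
opening: 0.226
```

Run:
```python
from h import *
im,d=capture("top");np.savez("/tmp/t3.npz",im=im,d=d)
save("t3.png",cv2.resize(im[120:220,220:360],None,fx=5,fy=5,interpolation=cv2.INTER_CUBIC))
plan([.5035,.1235,.32],4.0)
f=np.load("/tmp/t3.npz"); im=f["im"].astype(int); d=f["d"]
v,u=np.mgrid[0:400,0:640]; P=unproj("top",u,v,d)
m=(im.min(2)>185)&(u>230)&(u<340)&(v>160)&(v<230)&(P[...,2]>.14)&(P[...,2]<.2)
n,l,s,_=cv2.connectedComponentsWithStats(m.astype(np.uint8)); m=l==1+np.argmax(s[1:,4])
q=P[m];print(m.sum(),"z",q[:,2].mean(), "slope",np.polyfit(q[:,1],q[:,2],1))
p=onplane("top",u[m],v[m],q[:,2].mean())[:,:2]
c=p.mean(0);w,V=np.linalg.eigh(np.cov(p.T));e=V[:,1]*np.sign(V[1,1]);t=(p-c)@e
print("dir",np.degrees(np.arctan2(e[1],e[0])),c,"end",c+e*t.max(),"mid",c+e*(t.max()-.1))
```

```text
tcp [0.5039 0.1228 0.3198] jaw 4.13 zaxis [-0. -0. -1.] q7 -0.494  shift [ 0.0008 -0.0004 -0.0002] turn 0.002 t 5.6 F [ 0.22 -0.43 -0.88] T [-0.003  0.01  -0.006] op 0.222
166 z 0.16919071121476043 slope [-0.00191096  0.16966675]
dir 93.88173404671814 [0.49634498 0.24911192] end [0.49400981 0.2835271 ] mid [0.50077954 0.18375651]
```

View pics/t3.png

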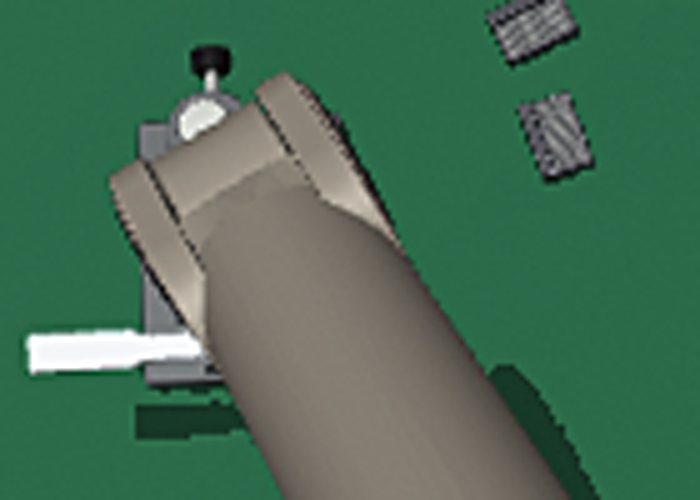

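```bash
cat >> h.py <<'E'
def spec(im,d,zlo,zhi,box,ztop=None):
    im=im.astype(int); v,u=np.mgrid[0:400,0:640]; P=unproj("top",u,v,d)
    m=(im.min(2)>185)&(u>box[0])&(u<box[1])&(v>box[2])&(v<box[3])&(P[...,2]>zlo)&(P[...,2]<zhi)
    n,l,s,_=cv2.connectedComponentsWithStats(m.astype(np.uint8)); m=l==1+np.argmax(s[1:,4])
    q=P[m];z=ztop or q[:,2].mean()
    p=onplane("top",u[m],v[m],z)[:,:2]
    c=p.mean(0);w,V=np.linalg.eigh(np.cov(p.T));e=V[:,1]*np.sign(V[1,1]);t=(p-c)@e
    print(m.sum(),"z",q[:,2].mean().round(4),"slope",np.polyfit(q[:,1],q[:,2],1)[0].round(4),"dir",np.degrees(np.arctan2(e[1],e[0])).round(2),"end",(c+e*t.max()).round(4),"mid",(c+e*(t.max()-.1)).round(4),"vis",t.min().round(3),t.max().round(3))
E
python3 - <<'E'
from h import *
f=np.load("/tmp/t3.npz"); spec(f["im"],f["d"],.14,.2,(200,340,160,230))
E
```

```text
201 z 0.1691 slope -0.0067 dir 93.42 end [0.4936 0.2975] mid [0.4995 0.1977] vis -0.052 0.041
```

apply_moves:
  moves:
    - [0,[0.001,0,0.03],0]
    - [0,[0.002,0,0.06],0]
    - [0,[0.002,0,0.08],0]
    - [0,[0.002,0,0.08],0]
    - [0,[0.002,0,0.08],0]

```text
t: 6.22
eef_pos: [0.5046, 0.1234, 0.2404]
eef_rot: [0.0, 0.682, 0.731, 0.0]
wrist_force: [0.4, 0.4, 0.1]
opening: 0.224
```

Run:
```python
from h import *
im,d=capture("side");save("s3.png",cv2.resize(im[170:290,180:340],None,fx=5,fy=5,interpolation=cv2.INTER_CUBIC))
im,d=capture("top");np.savez("/tmp/t4.npz",im=im,d=d)
spec(im,d,.06,.12,(200,340,160,230))
plan([.5035,.1235,.229],4.0)
```

```text
200 z 0.088 slope 0.0391 dir 95.38 end [0.4951 0.2977] mid [0.5045 0.1982] vis -0.054 0.048
tcp [0.5047 0.1238 0.2407] jaw 3.97 zaxis [ 0.002  0.    -1.   ] q7 -0.577  shift [-0.0002 -0.0012  0.0117] turn -0.001 t 6.325 F [-0.27 -0.08 -0.7 ] T [-0.062  0.031 -0.018] op 0.222
```

View pics/s3.png

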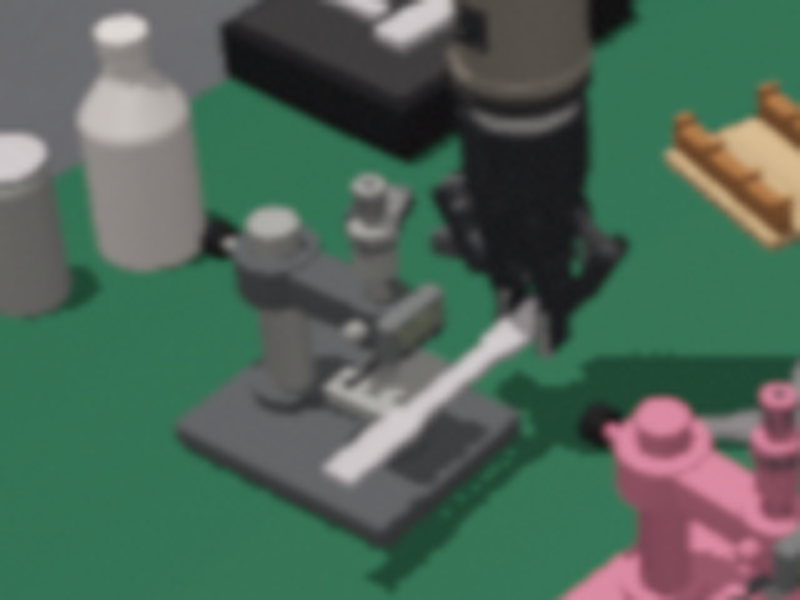

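The specimen is in front of the head, level and about 1 cm above the anvil (side crop 330–530, 310–470). Next: move in under the head short of the spindle, then lower by feel.

apply_moves:
  moves:
    - [0,[0,0.01,0],0]
    - [0,[0,0.02,0],0]
    - [0,[0,0.026,0.003],0]
    - [0,[0,0.026,0.006],0]
    - [0,[0,0.026,0.008],0]

```text
t: 6.95
eef_pos: [0.5298, 0.1259, 0.2312]
eef_rot: [-0.0, 0.682, 0.731, -0.0]
wrist_force: [-0.8, -0.6, -0.7]
opening: 0.221
```

Run:
```python
from h import *
plan([.53,.1235,.229],4.0)
for i in range(4):
    im,d=capture("side"); s=read_state(); print(np.round(s["wrist_force"],2),np.round(s["ft_torque"],3),np.round(s["eef_pos"],4))
save("s4.png",cv2.resize(im[170:290,180:340],None,fx=5,fy=5,interpolation=cv2.INTER_CUBIC))
```

```text
tcp [0.5298 0.1259 0.2312] jaw 4.02 zaxis [-0.001 -0.    -1.   ] q7 -0.568  shift [-0.0024  0.0001  0.0022] turn 0.0 t 6.95 F [-0.77 -0.63 -0.69] T [ 0.012  0.03  -0.076] op 0.221
[-0.55  0.03 -0.51] [-0.029  0.041  0.012] [0.5297 0.1259 0.231 ]
[0.05 1.22 0.58] [-0.024  0.036  0.001] [0.5297 0.1259 0.2312]
[ 0.71  0.3  -0.71] [-0.063  0.015  0.035] [0.5298 0.1259 0.2315]
[ 0.16 -0.38 -0.45] [-0.013 -0.011 -0.024] [0.5299 0.1259 0.2316]
```

View pics/s4.png

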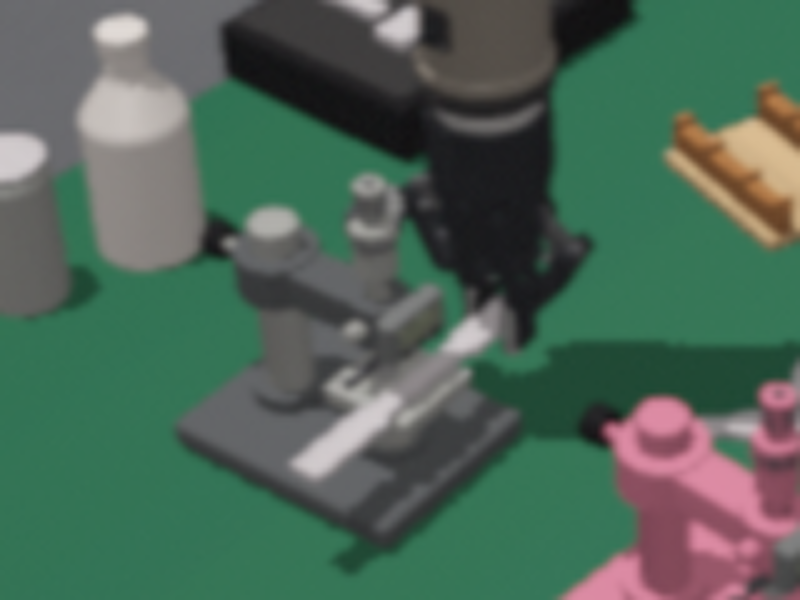

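apply_moves:
  moves:
    - [0,[0,0,0.0005],0]
    - [0,[0,0,0.001],0]
    - [0,[0,0,0.0015],0]

```text
t: 7.52
eef_pos: [0.5301, 0.1259, 0.2302]
eef_rot: [0.0, 0.682, 0.731, 0.0]
wrist_force: [-0.2, -0.7, -1.8]
opening: 0.221
```

apply_moves:
  moves:
    - [0,[0,0,0.0005],0]
    - [0,[0,0,0.0005],0]

```text
t: 7.78
eef_pos: [0.5301, 0.1259, 0.2297]
eef_rot: [-0.0, 0.682, 0.731, -0.0]
wrist_force: [-0.2, -1.1, -0.1]
opening: 0.224
```

apply_moves:
  moves:
    - [0,[0,0,0.0005],0]
    - [0,[0,0,0.0005],0]

```text
t: 8.02
eef_pos: [0.5301, 0.1259, 0.2292]
eef_rot: [0.0, 0.682, 0.731, 0.0]
wrist_force: [-0.5, 0.0, -0.0]
opening: 0.224
```

apply_moves:
  moves:
    - [0,[0,0,0.0005],0]
    - [0,[0,0,0.0005],0]

```text
t: 8.28
eef_pos: [0.5301, 0.1259, 0.2288]
eef_rot: [0.0, 0.682, 0.731, 0.0]
wrist_force: [-0.2, -0.2, 0.6]
opening: 0.222
```

apply_moves:
  moves:
    - [0,[0,0,0.0005],0]
    - [0,[0,0,0.0005],0]

```text
t: 8.52
eef_pos: [0.5301, 0.1259, 0.2283]
eef_rot: [0.0, 0.682, 0.731, 0.0]
wrist_force: [-0.4, -0.3, 2.9]
opening: 0.218
```

apply_moves:
  moves:
    - [0,[0,0,0.0005],0]
    - [0,[0,0,0.0005],0]

```text
t: 8.78
eef_pos: [0.5302, 0.1259, 0.2279]
eef_rot: [0.0, 0.682, 0.731, 0.0]
wrist_force: [-2.5, -0.8, 4.7]
opening: 0.227
```

Anvil contact is felt at a TCP height of about 0.2285. I'll ease off and slide back.

apply_moves:
  moves:
    - [0,[0,0,-0.0008],0]
    - [0,[0,0.004,-0.0008],0]
    - [0,[0,0.008,-0.0008],0]
    - [0,[0,0.012,-0.0008],0]
    - [0,[0,0.012,-0.0008],0]
  grip_force: 20

```text
t: 9.4
eef_pos: [0.5426, 0.1268, 0.2285]
eef_rot: [0.0, 0.682, 0.731, 0.0]
wrist_force: [0.3, 0.6, 1.7]
opening: 0.224
```

apply_moves:
  moves:
    - [0,[0,0.001,0],0]
    - [0,[0,0.002,0],0]
    - [0,[0,0.003,0],0]
    - [0,[0,0.004,0],0]
    - [0,[0,0.004,0],0]

```text
t: 10.02
eef_pos: [0.5462, 0.127, 0.2285]
eef_rot: [0.0, 0.682, 0.731, 0.0]
wrist_force: [-0.7, -0.3, 2.7]
opening: 0.223
```

Run:
```python
from h import *
plan([.553,.126,.2285],3.45)
im,d=capture("side");save("s5.png",cv2.resize(im[190:280,190:310],None,fx=6.5,fy=6.5,interpolation=cv2.INTER_CUBIC))
F=[]
for i in range(6):
    im,d=capture("top"); F.append(read_state()["wrist_force"])
print(np.mean(F,0))
save("t5.png",cv2.resize(im[120:220,220:340],None,fx=5,fy=5,interpolation=cv2.INTER_CUBIC))
np.savez("/tmp/t5.npz",im=im,d=d)
spec(im,d,.06,.12,(215,247,130,230),.078)
```

```text
tcp [0.5462 0.127  0.2285] jaw 4.0 zaxis [ 0. -0. -1.] q7 -0.56  shift [-0.0014  0.0067  0.    ] turn 0.01 t 10.025 F [-0.73 -0.3   2.71] T [0.067 0.263 0.07 ] op 0.223
[-0.90751906 -0.02340545  2.34728675]
86 z 0.0798 slope 0.0139 dir 91.76 end [0.5374 0.3015] mid [0.5405 0.2016] vis -0.02 0.019
```

View pics/s5.png

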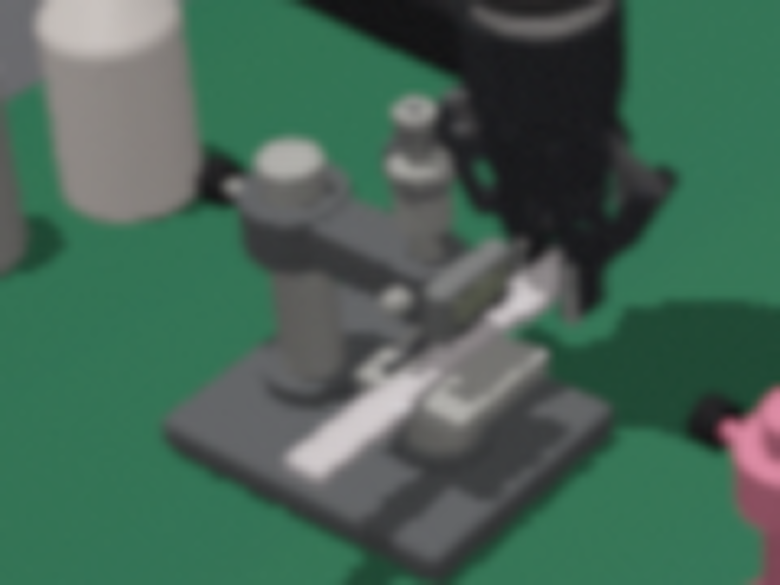

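View pics/t5.png

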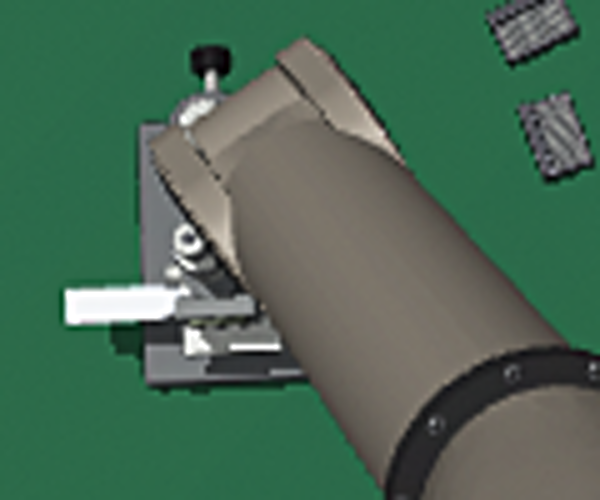

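apply_moves:
  moves:
    - [0,[0,0.001,-0.0004],0]
    - [0,[0,0.002,-0.0004],0]
    - [0,[0,0.003,-0.0004],0]
    - [0,[0,0.004,-0.0004],0]

```text
t: 10.88
eef_pos: [0.5501, 0.1273, 0.2289]
eef_rot: [-0.0, 0.682, 0.731, -0.0]
wrist_force: [-0.9, -0.6, 0.7]
opening: 0.222
```

apply_moves:
  moves:
    - [0,[0,0.0005,0],0]
    - [0,[0,0.001,0],0]

```text
t: 11.12
eef_pos: [0.5511, 0.1274, 0.2289]
eef_rot: [-0.0, 0.682, 0.731, -0.0]
wrist_force: [0.1, -0.1, 0.7]
opening: 0.223
```

apply_moves:
  moves:
    - [0,[0,0.0005,0],0]
    - [0,[0,0.0005,0],0]

```text
t: 11.38
eef_pos: [0.5516, 0.1274, 0.2289]
eef_rot: [0.0, 0.682, 0.731, 0.0]
wrist_force: [-1.2, 0.0, 0.7]
opening: 0.226
```

apply_moves:
  moves:
    - [0,[0,0.0005,0],0]
    - [0,[0,0.0005,0],0]

```text
t: 11.62
eef_pos: [0.5521, 0.1274, 0.2289]
eef_rot: [0.0, 0.682, 0.731, 0.0]
wrist_force: [-0.8, 0.2, 1.1]
opening: 0.224
```

```bash
cat > rf.py <<'E'
from h import *
F=[];T=[];J=[]
for i in range(4):
    capture("side"); s=read_state(); F.append(s["wrist_force"]);T.append(s["ft_torque"]);J.append(s["joint_efforts"][6])
print(np.mean(F,0).round(2),np.mean(T,0).round(3),np.round(J,3),np.round(s["eef_pos"],4),round(s["t"],2))
E
python3 rf.py
```

```text
[-0.87  0.03  1.36] [ 0.063  0.078 -0.01 ] [-0.025 -0.025 -0.024 -0.024] [0.5521 0.1274 0.2289] 11.82
```

apply_moves:
  moves:
    - [0,[0,0.0005,0],0]
    - [0,[0,0.0005,0],0]

```text
t: 12.08
eef_pos: [0.5526, 0.1275, 0.2289]
eef_rot: [0.0, 0.682, 0.731, 0.0]
wrist_force: [-0.7, -1.2, 1.0]
opening: 0.223
```

```bash
python3 rf.py
```

```text
[-0.35 -0.1   1.03] [0.031 0.127 0.049] [-0.029 -0.029 -0.029 -0.028] [0.5526 0.1275 0.2289] 12.28
```

apply_moves:
  moves:
    - [0,[0,0.0005,0],0]
    - [0,[0,0.0005,0],0]

```text
t: 12.52
eef_pos: [0.5531, 0.1275, 0.2289]
eef_rot: [0.0, 0.682, 0.731, 0.0]
wrist_force: [-0.8, 0.9, 1.6]
opening: 0.224
```

```bash
python3 rf.py
```

```text
[-0.59 -0.07  1.1 ] [0.043 0.122 0.006] [-0.028 -0.028 -0.028 -0.027] [0.5531 0.1275 0.2289] 12.72
```

J7 effort is a very clean contact signal. Continuing in 0.5 mm steps.

apply_moves:
  moves:
    - [0,[0,0.0005,0],0]
    - [0,[0,0.0005,0],0]

```text
t: 12.98
eef_pos: [0.5536, 0.1276, 0.2289]
eef_rot: [0.0, 0.682, 0.731, 0.0]
wrist_force: [-1.3, -1.2, 1.1]
opening: 0.222
```

```bash
python3 rf.py
```

```text
[-1.13  0.15  1.09] [0.013 0.134 0.014] [-0.028 -0.028 -0.028 -0.027] [0.5536 0.1275 0.2289] 13.18
```

apply_moves:
  moves:
    - [0,[0,0.0005,0],0]
    - [0,[0,0.0005,0],0]

```text
t: 13.42
eef_pos: [0.5541, 0.1276, 0.2289]
eef_rot: [0.0, 0.682, 0.731, 0.0]
wrist_force: [-0.5, 0.1, 1.6]
opening: 0.221
```

```bash
python3 rf.py
```

```text
[-0.25 -0.11  1.28] [0.031 0.099 0.028] [-0.029 -0.028 -0.028 -0.027] [0.5541 0.1276 0.229 ] 13.62
```

apply_moves:
  moves:
    - [0,[0,0.0005,0],0]
    - [0,[0,0.0005,0],0]

```text
t: 13.88
eef_pos: [0.5546, 0.1276, 0.2289]
eef_rot: [0.0, 0.682, 0.731, 0.0]
wrist_force: [-0.8, -0.2, 0.8]
opening: 0.223
```

```bash
python3 rf.py
```

```text
[-0.5  -0.09  1.05] [0.029 0.1   0.01 ] [-0.028 -0.028 -0.028 -0.027] [0.5546 0.1276 0.2289] 14.07
```

apply_moves:
  moves:
    - [0,[0,0.0005,0],0]
    - [0,[0,0.0005,0],0]

```text
t: 14.32
eef_pos: [0.5551, 0.1277, 0.2289]
eef_rot: [-0.0, 0.682, 0.731, 0.0]
wrist_force: [-0.3, 0.8, 1.3]
opening: 0.226
```

```bash
python3 rf.py
```

```text
[-0.74  0.07  1.1 ] [0.032 0.113 0.007] [-0.029 -0.028 -0.028 -0.027] [0.5551 0.1276 0.2289] 14.53
```

Run:
```python
from h import *
im,d=capture("top");save("t6.png",cv2.resize(im[150:210,225:305],None,fx=8,fy=8,interpolation=cv2.INTER_CUBIC))
spec(im,d,.06,.12,(215,247,130,230),.078)
im,d=capture("side");save("s6.png",cv2.resize(im[220:270,225:305],None,fx=8,fy=8,interpolation=cv2.INTER_CUBIC))
```

```text
88 z 0.0788 slope -0.0248 dir 93.55 end [0.5457 0.302 ] mid [0.5519 0.2022] vis -0.021 0.019
```

View pics/t6.png

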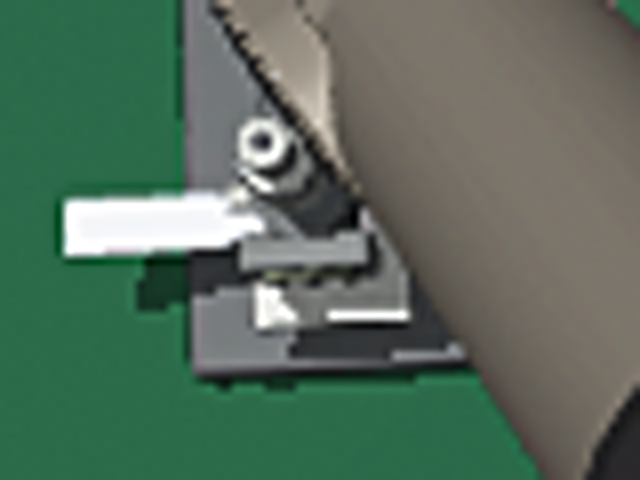

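View pics/s6.png

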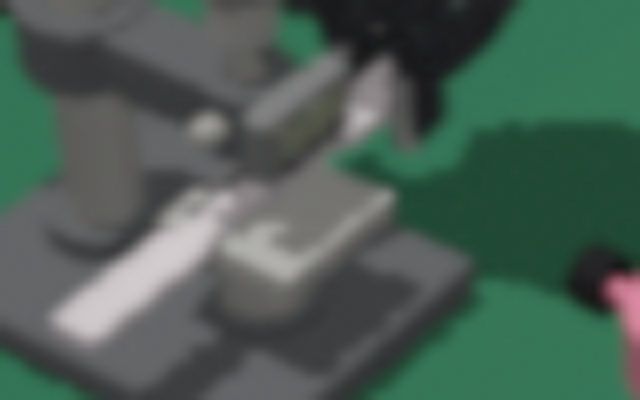

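The bar is visibly close to the fence (side crop ~(200,200)) and there is no contact yet. Continuing.

apply_moves:
  moves:
    - [0,[0,0.0005,0],0]
    - [0,[0,0.0005,0],0]

```text
t: 14.88
eef_pos: [0.5554, 0.1276, 0.2289]
eef_rot: [-0.0, 0.682, 0.731, -0.0]
wrist_force: [-1.6, -1.1, 1.2]
opening: 0.226
```

```bash
python3 rf.py
```

```text
[-0.87 -0.18  1.59] [0.014 0.316 0.071] [-0.096 -0.101 -0.105 -0.107] [0.5554 0.1277 0.2288] 15.07
```

apply_moves:
  moves:
    - [0,[0,0.0005,0],0]
    - [0,[0,0.0005,0],0]

```text
t: 15.32
eef_pos: [0.5558, 0.1277, 0.2288]
eef_rot: [-0.0, 0.682, 0.732, -0.0]
wrist_force: [-3.2, -1.6, 2.8]
opening: 0.222
```

```bash
python3 rf.py
```

```text
[-3.46 -0.37  1.54] [0.017 0.685 0.191] [-0.181 -0.184 -0.188 -0.192] [0.5558 0.1277 0.2288] 15.53
```

apply_moves:
  moves:
    - [0,[0,0.0003,0],0]
    - [0,[0,0.0003,0],0]

```text
t: 15.78
eef_pos: [0.556, 0.1277, 0.2287]
eef_rot: [-0.0, 0.682, 0.732, -0.0]
wrist_force: [-5.1, -0.9, 2.0]
opening: 0.223
```

```bash
python3 rf.py
python3 - <<'E'
from h import *
im,d=capture("top")
spec(im,d,.06,.12,(215,247,130,230),.078)
E
```

```text
[-4.71  0.16  1.24] [-0.047  1.07   0.281] [-0.262 -0.271 -0.275 -0.273] [0.556  0.1278 0.2287] 15.97
90 z 0.0792 slope 0.0156 dir 95.37 end [0.5445 0.3022] mid [0.5539 0.2026] vis -0.021 0.02
```

The stop contact is about 4 N and still well under the 10 N limit. I'll relax to about 2 N, then release.

apply_moves:
  moves:
    - [0,[0,-0.0006,0],0]
    - [0,[0,-0.0006,0],0]
    - [0.6,[0,-0.0006,0],0]
    - [0.6,[0,-0.0006,0],0]
    - [0.6,[0,-0.0006,0],0]

```text
t: 16.65
eef_pos: [0.5562, 0.1277, 0.2291]
eef_rot: [0.0, 0.682, 0.731, 0.001]
wrist_force: [0.2, -0.2, -1.2]
opening: 0.603
```

apply_moves:
  moves:
    - [0.6,[0,0,0],0]
    - [0.6,[0,0,0],0]
    - [0.6,[0,0,-0.02],0]
    - [0.6,[0,0,-0.06],0]
    - [0.6,[-0.02,0,-0.12],0]

```text
t: 17.27
eef_pos: [0.5564, 0.1093, 0.3497]
eef_rot: [-0.001, 0.681, 0.733, -0.0]
wrist_force: [1.6, -0.4, 0.1]
opening: 0.602
```

apply_moves:
  moves:
    - [0.6,[-0.06,-0.01,-0.05],0]
    - [0.6,[-0.12,-0.02,-0.06],0]
    - [0.6,[-0.17,-0.02,-0.06],0]
    - [0.6,[-0.17,-0.02,-0.06],0]

```text
t: 17.77
eef_pos: [0.5487, -0.0691, 0.4099]
eef_rot: [0.002, 0.685, 0.728, -0.0]
wrist_force: [0.0, 0.2, 0.6]
opening: 0.599
```

Run:
```python
from h import *
im,d=capture("top");save("t7.png",cv2.resize(im[130:210,230:330],None,fx=8,fy=7,interpolation=cv2.INTER_CUBIC))
np.savez("/tmp/t7.npz",im=im,d=d)
spec(im,d,.06,.12,(215,247,130,230),.078)
im,d=capture("side");save("s7.png",cv2.resize(im[200:275,215:315],None,fx=8,fy=8,interpolation=cv2.INTER_CUBIC))
np.savez("/tmp/s7.npz",im=im,d=d)
plan([.5495,.2025,.40])
```

```text
88 z 0.0785 slope -0.0171 dir 97.22 end [0.5434 0.3023] mid [0.556  0.2031] vis -0.02 0.02
tcp [ 0.5489 -0.0634  0.4094] jaw 3.91 zaxis [ 0.001  0.    -1.   ] q7 -0.062  shift [0.2653 0.0188 0.0094] turn 0.0 t 17.875 F [-0.42 -0.27 -0.27] T [0.063 0.011 0.028] op 0.606
```

View pics/t7.png

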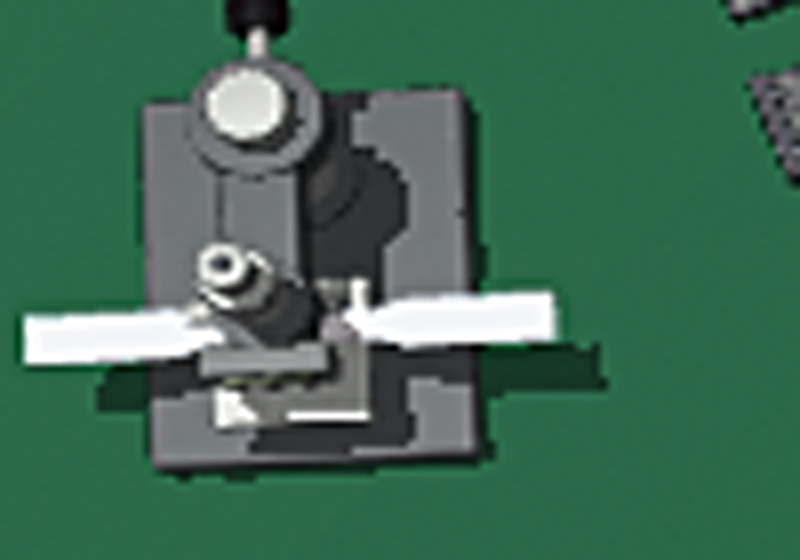

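View pics/s7.png

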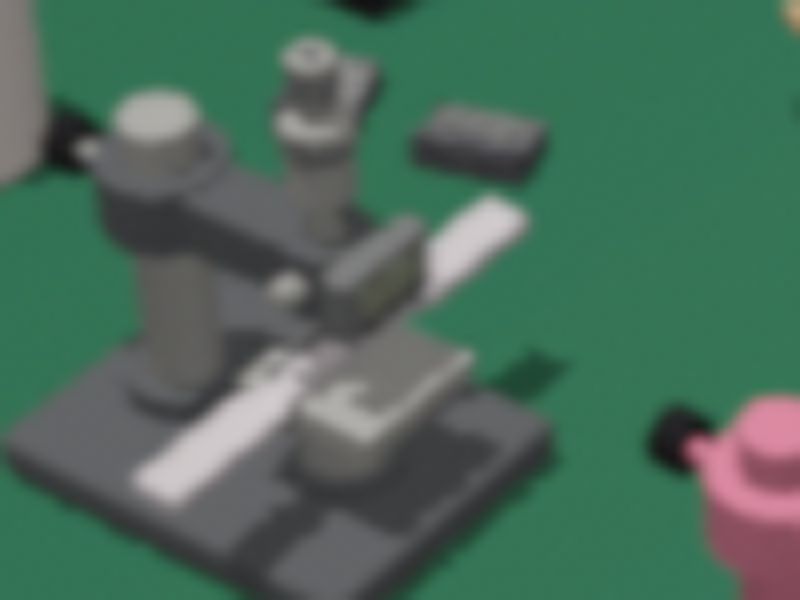

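The specimen lies free on the anvil with both ends visible (top crop 25–210 and 365–555, row ~320). I'll measure its angle and offset against the gauge base from this clear view.

Run:
```python
from h import *
f=np.load("/tmp/t7.npz"); im=f["im"].astype(int); d=f["d"]
v,u=np.mgrid[0:400,0:640]; P=unproj("top",u,v,d)
w=(im.min(2)>185)&(P[...,2]>.06)&(P[...,2]<.095)&(v>165)&(v<190)
L=w&(u>228)&(u<249);Rr=w&(u>281)&(u<305)
# per-column centers with grey-level weights
def centers(us):
    o=[]
    for c in us:
        col=im[165:190,c].min(1).astype(float); base=60; wt=np.clip(col-120,0,80)
        o.append((c,(np.arange(165,190)*wt).sum()/wt.sum(),wt.sum()/80))
    return np.array(o)
a=centers(range(235,246)); b=centers(range(284,298)); print(a[:,1:].round(2).tolist()); print(b[:,1:].round(2).tolist())
pa=onplane("top",a[:,0],a[:,1],.078);pb=onplane("top",b[:,0],b[:,1],.078)
p=np.vstack([pa,pb]);k=np.polyfit(p[:,1],p[:,0],1);print("spec dx/dy",k[0],"x at y=.2023",np.polyval(k,.2023))
us=np.where(w[170:186].any(0))[0];us=us[(us>225)&(us<305)];print(us.min(),us.max(),onplane("top",us.min()-.5,180,.078),onplane("top",us.max()+.5,176,.078))
# base edges with subpixel: back edge, front edge
def edge(c0,r0,r1):
    col=(im[r0:r1,c0,1]-im[r0:r1,c0,0]).astype(float); return col
fr=[];bk=[]
g=(im[...,1]-im[...,0])
for c in range(252,288):
    col=g[188:204,c].astype(float); i=np.argmax(col>25); 
    if i>0: fr.append((c,188+i-1+(25-col[i-1])/(col[i]-col[i-1])))
for c in range(276,288):
    col=g[136:150,c].astype(float)[::-1]; i=np.argmax(col>25)
    if i>0: bk.append((c,149-(i-1+(25-col[i-1])/(col[i]-col[i-1]))))
for nm,e,z in(("front",fr,0.011),("back",bk,.022)):
    e=np.array(e);q=onplane("top",e[:,0],e[:,1],z);kk=np.polyfit(q[:,1],q[:,0],1);print(nm,kk[0],np.polyval(kk,.2023),len(e))
rg=[]
for r in range(146,192):
    row=g[r,284:300].astype(float); i=np.argmax(row>25)
    if i>0: rg.append((284+i-1+(25-row[i-1])/(row[i]-row[i-1]),r))
e=np.array(rg);q=onplane("top",e[:,0],e[:,1],.022);kk=np.polyfit(q[:,0],q[:,1],1);print("right",kk[0],np.polyval(kk,.549))
# knob
kz=(P[...,2]>.198)&(P[...,2]<.222)&(u>245)&(u<275)&(v>155)&(v<180)
print("knob",onplane("top",u[kz].mean(),v[kz].mean(),.209),kz.sum())
# side camera knob
fs=np.load("/tmp/s7.npz");Ps=unproj("side",u,v,fs["d"])
kz=(Ps[...,2]>.190)&(Ps[...,2]<.222)&(u>240)&(u<265)&(v>195)&(v<225)
q=Ps[kz];print("side knob",q.mean(0),q[:,:2].min(0),q[:,:2].max(0),kz.sum())
print("proj expected knob top", proj("side",[.5495,.2025,.209]),proj("top",[.5495,.2025,.209]))
```

```text
[[178.08, 6.81], [178.1, 6.78], [178.11, 6.75], [178.0, 7.0], [178.0, 7.0], [178.0, 7.0], [178.0, 7.0], [177.89, 6.76], [177.89, 6.75], [177.89, 6.75], [177.81, 6.58]]
[[175.67, 7.02], [175.31, 7.2], [175.4, 7.28], [175.04, 8.21], [175.83, 7.48], [175.16, 6.65], [175.11, 6.76], [175.0, 7.0], [175.0, 7.0], [175.0, 7.0], [175.0, 7.0], [174.92, 6.82], [174.89, 6.75], [174.82, 6.61]]
spec dx/dy -0.06450011200941702 x at y=.2023 0.5511035468854074
233 298 [0.53965547 0.30306181 0.078     ] [0.55351431 0.10365755 0.078     ]
front -0.06305746634298885 0.5001799807288461 36
back -0.05168828821333781 0.6707281580881084 12
right 0.10327078799533633 0.13091217379494366
knob [0.54932791 0.20290324 0.209     ] 38
side knob [0.54550592 0.20527314 0.20360005] [0.53854174 0.19302964] [0.55766985 0.2127288 ] 57
proj expected knob top [[253.41254858 206.73842873]] [[257.80747853 167.91279096]]
```

The specimen is parallel to the gauge within about 0.01 rad and centred lengthwise within about 1 mm. Next: go above the knob and wind the wrist anticlockwise in free air, so the full clockwise travel is available.

apply_moves:
  moves:
    - [0.6,[0.02,0.001,-0.02],-0.18]
    - [0.6,[0.07,0.005,-0.02],-0.36]
    - [0.6,[0.12,0.01,-0.02],-0.54]
    - [0.6,[0.17,0.013,-0.02],-0.72]
    - [0.6,[0.22,0.017,-0.02],-0.9]

```text
t: 18.5
eef_pos: [0.5495, 0.1614, 0.429]
eef_rot: [0.0, 0.291, 0.957, 0.0]
wrist_force: [0.3, 0.1, -0.5]
opening: 0.6
```

Run:
```python
from h import *
plan([.5505,.2025,.43]); print(np.round(read_state()["joint_pos"],3))
```

```text
tcp [0.5495 0.1614 0.429 ] jaw 56.11 zaxis [ 0.     0.001 -1.   ] q7 0.365  shift [ 0.0221  0.0347 -0.001 ] turn 0.0 t 18.5 F [ 0.26  0.11 -0.49] T [-0.007 -0.056 -0.018] op 0.6
[ 0.142  0.363 -0.679  1.742  0.25   1.124  0.365]
```

apply_moves:
  moves:
    - [0.6,[0.011,0.017,0],-0.18]
    - [0.6,[0.022,0.035,0],-0.36]
    - [0.6,[0.022,0.035,0],-0.54]
    - [0.6,[0.022,0.035,0],-0.72]
    - [0.6,[0.022,0.035,0],-0.9]

```text
t: 19.12
eef_pos: [0.5511, 0.2012, 0.4288]
eef_rot: [0.0, -0.154, 0.988, 0.0]
wrist_force: [-1.2, -0.3, -0.4]
opening: 0.602
```

apply_moves:
  moves:
    - [0.6,[0,0,0],-0.18]
    - [0.6,[0,0,0],-0.36]
    - [0.6,[0,0,0],-0.54]
    - [0.6,[0,0,0],-0.72]
    - [0.6,[0,0,0],-0.9]

```text
t: 19.75
eef_pos: [0.5512, 0.201, 0.429]
eef_rot: [0.0, -0.568, 0.823, 0.0]
wrist_force: [0.2, 0.2, -0.4]
opening: 0.599
```

Run:
```python
from h import *
plan([.5505,.2025,.43]); print(np.round(read_state()["joint_pos"],3))
```

```text
tcp [0.5512 0.201  0.429 ] jaw 159.24 zaxis [ 0.     0.001 -1.   ] q7 1.92  shift [-0.0012  0.0012 -0.001 ] turn 0.0 t 19.75 F [ 0.19  0.2  -0.44] T [0.015 0.033 0.032] op 0.599
[ 0.32   0.514 -1.065  1.695  0.476  1.219  1.92 ]
```

apply_moves:
  moves:
    - [0.6,[-0.001,0.001,0],-0.18]
    - [0.6,[-0.001,0.001,0],-0.36]
    - [0.6,[-0.001,0.001,0],-0.36]

```text
t: 20.12
eef_pos: [0.5509, 0.2018, 0.4286]
eef_rot: [0.0, -0.703, 0.711, 0.001]
wrist_force: [0.4, -1.2, 0.5]
opening: 0.605
```

Run:
```python
from h import *
im,d=capture("side");save("s8.png",cv2.resize(im[150:260,200:310],None,fx=5.4,fy=5.4,interpolation=cv2.INTER_CUBIC))
plan([.5505,.2025,.364]); print(np.round(read_state()["joint_pos"],3))
```

```text
tcp [0.551  0.2016 0.4286] jaw 179.26 zaxis [-0.     0.001 -1.   ] q7 2.226  shift [-0.0009  0.0005  0.0646] turn 0.0 t 20.175 F [ 0.14 -0.29 -0.64] T [-0.016  0.016 -0.018] op 0.6
[ 0.362  0.553 -1.144  1.693  0.528  1.245  2.226]
```

View pics/s8.png

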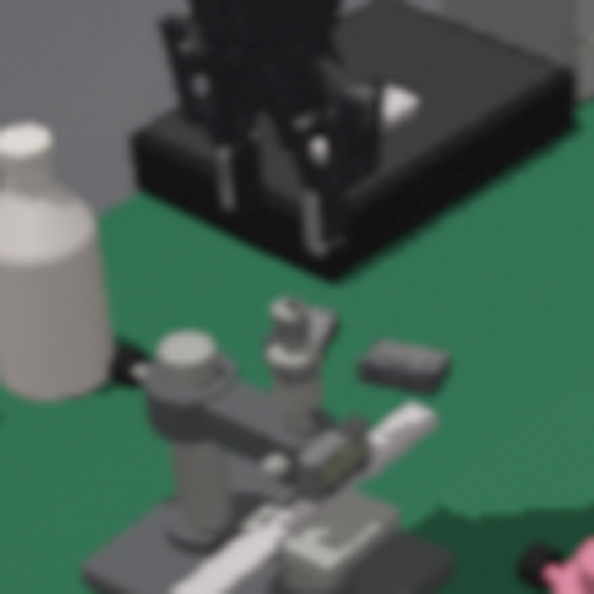

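The fingers are on either side of the knob in the side crop (225,205 and 320,250; knob 290,305). Descending so the tips stop at about z = 0.191, above the thimble, and closing gently.

apply_moves:
  moves:
    - [0.6,[-0.001,0,0.03],0]
    - [0.6,[-0.001,0,0.055],0]
    - [0.6,[-0.001,0,0.064],0]
    - [0.6,[-0.001,0,0.064],0]
    - [0.6,[-0.001,0,0.064],0]
  grip_force: 20

```text
t: 20.8
eef_pos: [0.5519, 0.2018, 0.3654]
eef_rot: [0.001, -0.703, 0.711, -0.0]
wrist_force: [-0.1, 0.2, -0.3]
opening: 0.598
```

```bash
python3 rf.py;python3 - <<'E'
from h import *
im,d=capture("side");save("s9.png",cv2.resize(im[160:250,210:310],None,fx=7,fy=7,interpolation=cv2.INTER_CUBIC))
plan([.5505,.2025,.364])
E
```

```text
[ 0.07  0.09 -0.02] [ 0.004 -0.01  -0.005] [-0.008 -0.005 -0.004 -0.003] [0.5519 0.2014 0.3649] 21.0
tcp [0.5518 0.2013 0.3647] jaw 179.31 zaxis [ 0.001  0.    -1.   ] q7 2.174  shift [-0.0012  0.0013  0.0007] turn 0.0 t 21.05 F [-0.26 -0.48  0.95] T [-0.04  -0.023 -0.061] op 0.604
```

View pics/s9.png

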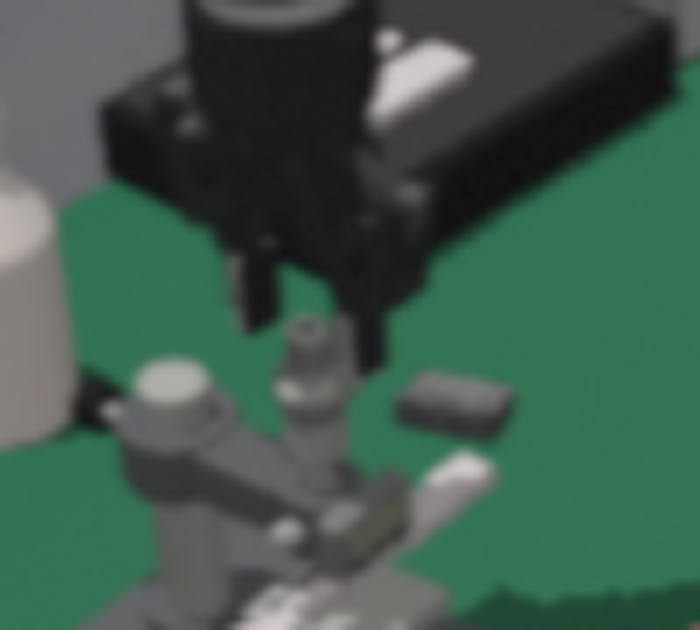

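apply_moves:
  moves:
    - [0.4,[-0.001,0.001,0.001],0]
    - [0.3,[-0.001,0.001,0.001],0]
    - [0,[-0.001,0.001,0.001],0]
    - [0,[-0.001,0.001,0.001],0]
    - [0,[-0.001,0.001,0.001],0]
  grip_force: 20

```text
t: 21.68
eef_pos: [0.5507, 0.2023, 0.3632]
eef_rot: [-0.0, -0.703, 0.711, 0.0]
wrist_force: [-0.3, -1.0, 0.8]
opening: 0.198
```

```bash
python3 rf.py;python3 - <<'E'
from h import *
im,d=capture("side");save("s10.png",cv2.resize(im[160:250,210:310],None,fx=7,fy=7,interpolation=cv2.INTER_CUBIC))
plan([.5505,.2025,.364])
E
```

```text
[-0.22 -0.16  1.55] [-0.022  0.147  0.021] [-0.004 -0.004 -0.004 -0.004] [0.5507 0.2023 0.3632] 21.88
tcp [0.5507 0.2023 0.3632] jaw 179.33 zaxis [-0.  0. -1.] q7 2.171  shift [-0.0002  0.0002 -0.0008] turn 0.0 t 21.925 F [-0.69 -0.55  0.41] T [-0.059  0.112 -0.016] op 0.2
```

View pics/s10.png

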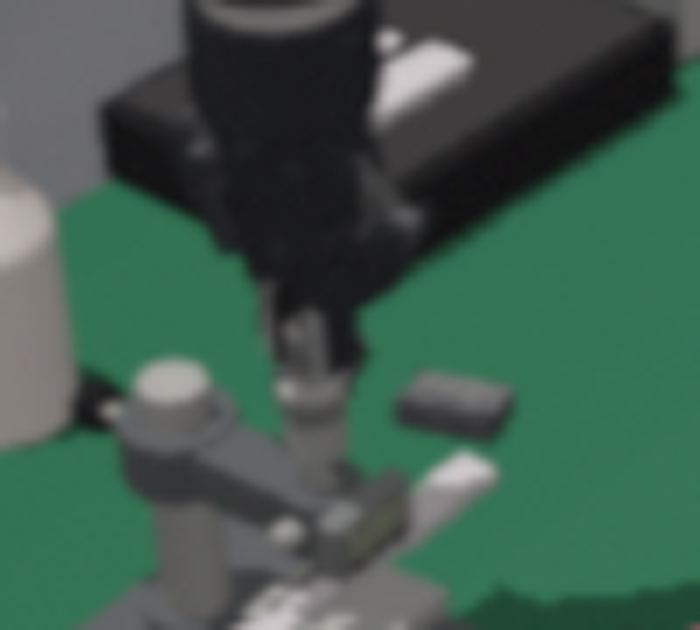

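The knob is gripped by the pads, tips above the thimble (crop ~(305,340)), with almost no side force. Turning clockwise while watching J7 effort.

apply_moves:
  moves:
    - [0,[0,0,0],0.1]
    - [0,[0,0,0],0.2]
    - [0,[0,0,0],0.3]
    - [0,[0,0,0],0.4]
    - [0,[0,0,0],0.5]

```text
t: 22.55
eef_pos: [0.5502, 0.2025, 0.3632]
eef_rot: [-0.0, -0.504, 0.864, 0.0]
wrist_force: [-3.5, 0.8, 2.9]
opening: 0.202
```

```bash
cat > rj.py <<'E'
from h import *
s=read_state();print("now J7",round(s["joint_efforts"][6],4),"T",np.round(s["ft_torque"],3),"F",np.round(s["wrist_force"],2)); capture("side"); s=read_state()
print("J7",round(s["joint_efforts"][6],4),"T",np.round(s["ft_torque"],3)); M=rot(s["eef_rot"]);print("jaw",np.degrees(np.arctan2(M[1,1],M[0,1])).round(1),np.round(s["joint_pos"],3),np.round(s["eef_pos"],4),round(s["t"],2))
E
python3 rj.py
```

```text
now J7 0.9165 T [0.016 0.652 0.008] F [-3.46  0.83  2.88]
J7 0.2879 T [ 0.117  0.487 -0.025]
jaw 150.3 [ 0.259  0.561 -0.98   1.767  0.518  1.099  1.727] [0.5502 0.2025 0.3632] 22.6
```

```bash
cat > rk.py <<'E'
from h import *
T=[]
for i in range(8):
    capture("side"); s=read_state(); T.append([s["joint_efforts"][6],*s["ft_torque"]])
T=np.array(T);print(T[:,0].round(4),"Tz",T[:,3].mean().round(4))
E
python3 rk.py
```

```text
[-0.7217 -0.2908 -0.0783 -0.0147 -0.0046 -0.0042 -0.0048 -0.007 ] Tz -0.0007
```

apply_moves:
  moves:
    - [0,[0,0,0],0.02]
    - [0,[0,0,0],0.04]
    - [0,[0,0,0],0.06]
    - [0,[0,0,0],0.08]
    - [0,[0,0,0],0.1]

```text
t: 23.62
eef_pos: [0.5503, 0.2026, 0.3632]
eef_rot: [-0.0, -0.462, 0.887, 0.0]
wrist_force: [-4.8, 0.4, 4.1]
opening: 0.198
```

```bash
python3 rj.py; python3 rk.py
```

```text
now J7 0.168 T [0.12  1.257 0.053] F [-4.8   0.4   4.15]
J7 0.0277 T [ 0.097  1.256 -0.022]
jaw 144.9 [ 0.246  0.552 -0.959  1.768  0.504  1.091  1.645] [0.5503 0.2026 0.3632] 23.68
[-0.1181 -0.0333 -0.0037  0.0035  0.005   0.0052  0.0052  0.0051] Tz -0.01
```

The settled J7 effort shows the running drag (about +0.01 over baseline). I'll correct the small side load (about -1 mm in x) and continue.

apply_moves:
  moves:
    - [0,[0.0006,0.0008,-0.0005],0.1]
    - [0,[0.0006,0.0008,-0.0005],0.2]
    - [0,[0.0006,0.0008,-0.0005],0.3]
    - [0,[0.0006,0.0008,-0.0005],0.4]
    - [0,[0.0006,0.0008,-0.0005],0.5]

```text
t: 24.7
eef_pos: [0.5495, 0.2028, 0.3633]
eef_rot: [-0.0, -0.227, 0.974, 0.001]
wrist_force: [-3.1, 2.7, -0.9]
opening: 0.203
```

apply_moves:
  moves:
    - [0,[0,0,0],0.1]
    - [0,[0,0,0],0.2]
    - [0,[0,0,0],0.3]
    - [0,[0,0,0],0.4]
    - [0,[0,0,0],0.5]

```text
t: 25.32
eef_pos: [0.5494, 0.2033, 0.3633]
eef_rot: [-0.0, 0.021, 1.0, 0.001]
wrist_force: [-2.5, 4.3, -3.0]
opening: 0.201
```

apply_moves:
  moves:
    - [0,[0,0,0],0.02]
    - [0,[0,0,0],0.04]
    - [0,[0,0,0],0.06]
    - [0,[0,0,0],0.08]
    - [0,[0,0,0],0.1]

```text
t: 25.95
eef_pos: [0.5494, 0.2034, 0.3633]
eef_rot: [-0.0, 0.069, 0.998, 0.001]
wrist_force: [-3.2, 4.9, -2.5]
opening: 0.2
```

```bash
python3 rj.py; python3 rk.py
```

```text
now J7 0.1718 T [1.111 0.581 0.   ] F [-3.22  4.93 -2.54]
J7 0.0288 T [ 1.101  0.568 -0.009]
jaw 82.0 [ 0.085  0.468 -0.715  1.779  0.351  1.026  0.669] [0.5494 0.2034 0.3633] 26.0
[-0.1203 -0.0338 -0.0037  0.0037  0.0052  0.0054  0.0054  0.0053] Tz 0.0091
```

apply_moves:
  moves:
    - [0,[0.0004,0.001,0],0.06]
    - [0,[0.0004,0.001,0],0.12]
    - [0,[0.0004,0.001,0],0.16]
    - [0,[0.0004,0.001,0],0.18]
    - [0,[0.0004,0.001,0],0.2]

```text
t: 27.02
eef_pos: [0.5493, 0.2039, 0.3633]
eef_rot: [-0.0, 0.169, 0.986, 0.001]
wrist_force: [-2.2, 5.3, -4.7]
opening: 0.2
```

```bash
python3 rj.py; python3 rk.py
```

```text
now J7 0.1708 T [1.159 0.278 0.068] F [-2.25  5.29 -4.68]
J7 0.0265 T [1.237 0.325 0.047]
jaw 70.5 [ 0.052  0.456 -0.671  1.781  0.326  1.018  0.487] [0.5493 0.2039 0.3633] 27.07
[-0.1205 -0.0335 -0.0033  0.0041  0.0056  0.0057  0.0056  0.0056] Tz -0.0106
```

apply_moves:
  moves:
    - [0,[0,0,0],0.06]
    - [0,[0,0,0],0.12]
    - [0,[0,0,0],0.16]
    - [0,[0,0,0],0.18]
    - [0,[0,0,0],0.2]

```text
t: 28.1
eef_pos: [0.5494, 0.2041, 0.3633]
eef_rot: [-0.0, 0.267, 0.964, 0.001]
wrist_force: [-0.9, 5.1, -5.9]
opening: 0.201
```

```bash
python3 rj.py; python3 rk.py
```

```text
now J7 0.1713 T [1.226 0.234 0.017] F [-0.94  5.09 -5.86]
J7 0.0289 T [ 1.306  0.221 -0.02 ]
jaw 59.0 [ 0.021  0.446 -0.628  1.783  0.302  1.01   0.307] [0.5494 0.2041 0.3634] 28.15
[-0.1208 -0.0338 -0.0034  0.004   0.0055  0.0056  0.0056  0.0055] Tz -0.0112
```

apply_moves:
  moves:
    - [0,[0,0,0.0005],0.1]
    - [0,[0,0,0.0005],0.18]
    - [0,[0,0,0.0005],0.24]
    - [0,[0,0,0.0005],0.28]
    - [0,[0,0,0.0005],0.3]

```text
t: 29.18
eef_pos: [0.5495, 0.2043, 0.3633]
eef_rot: [0.0, 0.408, 0.913, 0.001]
wrist_force: [-0.9, 6.7, -4.3]
opening: 0.2
```

```bash
python3 rj.py; python3 rk.py
```

```text
now J7 0.0962 T [1.308 0.243 0.013] F [-0.85  6.67 -4.34]
J7 0.0111 T [ 1.353  0.193 -0.003]
jaw 41.8 [-0.027  0.433 -0.564  1.786  0.268  0.999  0.035] [0.5495 0.2043 0.3633] 29.23
[-0.124  -0.0329 -0.0017  0.0058  0.0073  0.0074  0.0073  0.0073] Tz 0.009
```

apply_moves:
  moves:
    - [0,[0,0,0],0.1]
    - [0,[0,0,0],0.18]
    - [0,[0,0,0],0.24]
    - [0,[0,0,0],0.28]
    - [0,[0,0,0],0.3]

```text
t: 30.25
eef_pos: [0.5497, 0.2045, 0.3633]
eef_rot: [0.0, 0.539, 0.842, 0.001]
wrist_force: [-0.1, 6.5, -4.9]
opening: 0.202
```

```bash
python3 rj.py; python3 rk.py
```

```text
now J7 0.082 T [ 1.436 -0.083  0.049] F [-0.09  6.48 -4.86]
J7 -0.0025 T [ 1.457 -0.022 -0.042]
jaw 24.7 [-0.074  0.421 -0.5    1.789  0.235  0.989 -0.237] [0.5497 0.2045 0.3633] 30.3
[-0.1391 -0.0477 -0.0163 -0.0087 -0.0072 -0.0072 -0.0072 -0.0073] Tz -0.0059
```

apply_moves:
  moves:
    - [0,[0,0,0],0.06]
    - [0,[0,0,0],0.12]
    - [0,[0,0,0],0.16]
    - [0,[0,0,0],0.18]
    - [0,[0,0,0],0.2]

```text
t: 31.32
eef_pos: [0.5499, 0.2045, 0.3633]
eef_rot: [0.0, 0.621, 0.784, 0.002]
wrist_force: [0.6, 6.8, -5.6]
opening: 0.2
```

```bash
python3 rj.py; python3 rk.py
```

```text
now J7 0.1513 T [ 1.481 -0.158  0.079] F [ 0.6   6.84 -5.56]
J7 0.0073 T [ 1.472 -0.181  0.011]
jaw 13.2 [-0.105  0.414 -0.458  1.79   0.214  0.983 -0.419] [0.5499 0.2045 0.3633] 31.38
[-0.1442 -0.0563 -0.0255 -0.0181 -0.0166 -0.0163 -0.0164 -0.0165] Tz 0.0173
```

The settled effort dropped by about 0.022 N m relative to running, close to the expected 0.024, so slip appears to have begun. One more step to check for a plateau.

apply_moves:
  moves:
    - [0,[0,0,0],0.06]
    - [0,[0,0,0],0.12]
    - [0,[0,0,0],0.16]
    - [0,[0,0,0],0.18]
    - [0,[0,0,0],0.2]

```text
t: 32.4
eef_pos: [0.5501, 0.2045, 0.3633]
eef_rot: [-0.0, 0.696, 0.718, 0.002]
wrist_force: [2.4, 7.0, -6.0]
opening: 0.198
```

```bash
python3 rj.py; python3 rk.py
```

```text
now J7 0.1523 T [ 1.516 -0.387  0.069] F [ 2.39  7.02 -5.96]
J7 0.0079 T [ 1.498 -0.373 -0.003]
jaw 1.7 [-0.137  0.408 -0.417  1.792  0.193  0.978 -0.601] [0.5501 0.2045 0.3634] 32.45
[-0.1437 -0.0556 -0.0248 -0.0173 -0.0158 -0.0156 -0.0157 -0.0158] Tz 0.0163
```

There is a plateau (-0.016 both times), so the ratchet slipped for at least the last 0.2 rad, and at most about 0.7 rad in total. I'll add 0.3 rad for margin, then let go.

apply_moves:
  moves:
    - [0,[0,0,0],0.1]
    - [0,[0,0,0],0.18]
    - [0,[0,0,0],0.24]
    - [0,[0,0,0],0.28]
    - [0,[0,0,0],0.3]

```text
t: 33.48
eef_pos: [0.5503, 0.2045, 0.3634]
eef_rot: [-0.0, 0.796, 0.606, 0.002]
wrist_force: [3.3, 7.1, -6.2]
opening: 0.201
```

```bash
python3 rj.py; python3 rk.py
```

```text
now J7 0.0754 T [ 1.45  -0.658  0.033] F [ 3.25  7.07 -6.21]
J7 -0.0098 T [ 1.478 -0.673  0.057]
jaw -15.5 [-0.184  0.4   -0.355  1.795  0.164  0.971 -0.875] [0.5503 0.2045 0.3634] 33.52
[-0.1473 -0.0555 -0.0238 -0.0161 -0.0146 -0.0145 -0.0146 -0.0147] Tz 0.0159
```

apply_moves:
  moves:
    - [0,[0.0007,0,0.0002],0]
    - [0,[0.0014,0.0001,0.0005],0]
    - [0,[0.0014,0.0001,0.0005],0]

```text
t: 34.3
eef_pos: [0.5506, 0.2049, 0.3632]
eef_rot: [0.0, 0.796, 0.606, 0.001]
wrist_force: [3.2, 5.8, -1.6]
opening: 0.202
```

```bash
python3 rf.py
```

```text
[ 2.74  4.96 -1.69] [ 1.035 -0.559  0.041] [-0.03  -0.034 -0.037 -0.038] [0.5506 0.2049 0.3632] 34.5
```

apply_moves:
  moves:
    - [0,[0.0008,0.0003,0.0001],0]
    - [0,[0.0016,0.0006,0.0002],0]
    - [0,[0.0016,0.0006,0.0002],0]

```text
t: 34.88
eef_pos: [0.5511, 0.2055, 0.3631]
eef_rot: [0.0, 0.796, 0.605, -0.0]
wrist_force: [-0.9, 0.9, 5.9]
opening: 0.2
```

```bash
python3 rf.py
```

```text
[-0.8   0.82  5.19] [0.225 0.187 0.033] [-0.035 -0.034 -0.034 -0.034] [0.5511 0.2055 0.3631] 35.08
```

With the side load gone, J7 settles at -0.034 N m, essentially the 0.036 slip torque, so the spindle is clamped. Ease z, then release and lift.

apply_moves:
  moves:
    - [0,[0,0,-0.0004],0]
    - [0,[0,0,-0.0004],0]
    - [0.5,[0,0,-0.0004],0]
    - [0.6,[0,0,-0.0004],0]
    - [0.6,[0,0,-0.0004],0]

```text
t: 35.7
eef_pos: [0.5508, 0.2057, 0.3625]
eef_rot: [-0.0, 0.796, 0.605, -0.0]
wrist_force: [-0.2, 0.3, -0.1]
opening: 0.597
```

apply_moves:
  moves:
    - [0.6,[0,0,-0.01],0]
    - [0.6,[0,0,-0.04],0]
    - [0.6,[0,0,-0.08],0]
    - [0.6,[0,0,-0.1],0]
    - [0.6,[0,0,-0.1],0]

```text
t: 36.33
eef_pos: [0.5512, 0.2062, 0.4652]
eef_rot: [0.001, 0.796, 0.605, 0.002]
wrist_force: [0.5, 0.4, -0.7]
opening: 0.601
```

Run:
```python
from h import *
plan([.5,-.1,.45])
im,d=capture("side");save("s11.png",cv2.resize(im[190:275,215:315],None,fx=7,fy=7,interpolation=cv2.INTER_CUBIC))
```

```text
tcp [0.5512 0.2062 0.4652] jaw -15.48 zaxis [ 0.004  0.002 -1.   ] q7 -0.839  shift [-0.3088  0.0323  0.0145] turn 0.0 t 36.325 F [ 0.47  0.39 -0.73] T [-0.008  0.02  -0.001] op 0.601
```

View pics/s11.png

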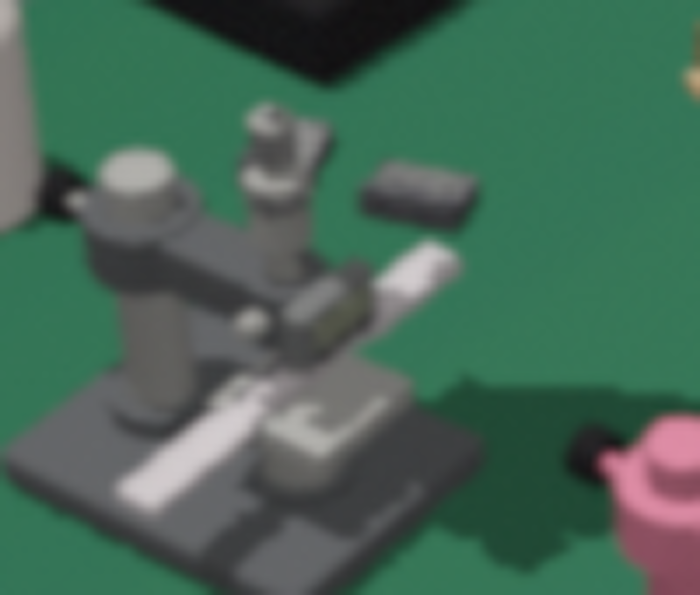

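The specimen still lies along the fence (side crop 120–460, 245–500), and the knob is free. I'll move the arm away and re-measure from the top.

apply_moves:
  moves:
    - [0.6,[-0.06,0.006,0],0]
    - [0.6,[-0.12,0.012,0],0]
    - [0.6,[-0.18,0.018,0],0]
    - [0.6,[-0.24,0.024,0],0]
    - [0.6,[-0.28,0.028,0],0]

```text
t: 37.0
eef_pos: [0.502, -0.0745, 0.4615]
eef_rot: [-0.001, 0.797, 0.604, -0.001]
wrist_force: [1.0, -0.4, -0.1]
opening: 0.604
```

apply_moves:
  moves:
    - [0.6,[0,0,0],0]
    - [0.6,[0,0,0],0]

```text
t: 37.25
eef_pos: [0.5031, -0.0706, 0.462]
eef_rot: [-0.001, 0.796, 0.606, -0.0]
wrist_force: [0.5, 0.1, 0.2]
opening: 0.596
```

Run:
```python
from h import *
im,d=capture("top");save("t12.png",cv2.resize(im[120:260,150:350],None,fx=4,fy=4,interpolation=cv2.INTER_CUBIC))
np.savez("/tmp/t12.npz",im=im,d=d)
im=im.astype(int)
def centers(us):
    o=[]
    for c in us:
        col=im[165:190,c].min(1).astype(float); wt=np.clip(col-120,0,80)
        o.append((c,(np.arange(165,190)*wt).sum()/wt.sum(),wt.sum()/80))
    return np.array(o)
a=centers(range(235,246)); b=centers(range(290,298))
p=np.vstack([onplane("top",a[:,0],a[:,1],.078),onplane("top",b[:,0],b[:,1],.078)])
k=np.polyfit(p[:,1],p[:,0],1);print("spec dx/dy",k[0],"x at .2023",np.polyval(k,.2023))
o=np.load("/tmp/t7.npz")["im"].astype(int); im0=im; im=o
a=centers(range(235,246)); b=centers(range(290,298))
p=np.vstack([onplane("top",a[:,0],a[:,1],.078),onplane("top",b[:,0],b[:,1],.078)])
k=np.polyfit(p[:,1],p[:,0],1);print("before dx/dy",k[0],np.polyval(k,.2023))
print("diff max per region",np.abs(im0-o)[165:190,228:250].max(),np.abs(im0-o)[165:190,284:302].max())
s=read_state();print(s["t"],s["joint_velocities"].round(3),s["eef_pos"].round(3))
```

```text
spec dx/dy -0.06476934046756673 x at .2023 0.5511249852343978
before dx/dy -0.06474534473983748 0.5511258010908837
diff max per region 3 3
37.3 [-0.01  -0.002 -0.007 -0.006  0.001  0.002  0.003] [ 0.503 -0.07   0.462]
```

View pics/t12.png

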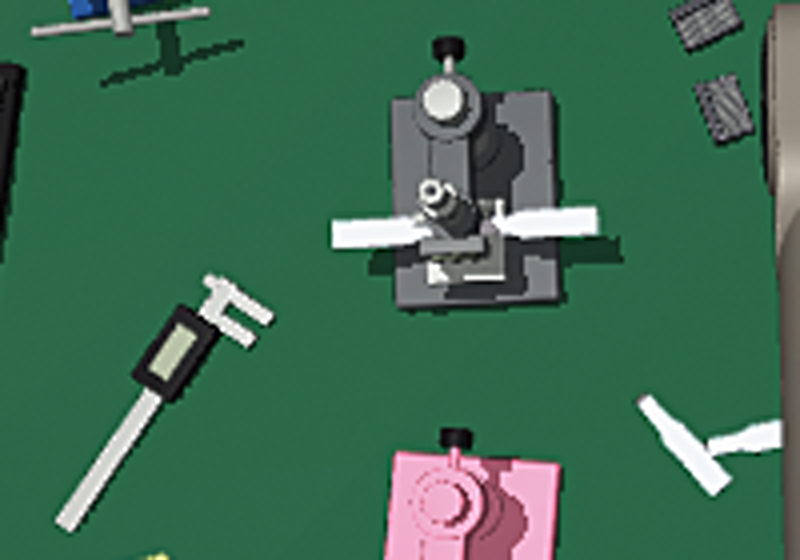

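The specimen has not moved at all since it was released (image difference at noise level), and the visible bystanders are where they were. Handing in.

```bash
python3 -c "
from h import *
print(sign_off())"
```

```text
the job is handed in; nothing more can be done
None
```

I moved the specimen from the rack to the grey gauge and slid it against the back stop, pushing with at most about 4–5 N. I let go, turned the ratchet knob clockwise about 3.4 rad until it slipped, and backed the arm away. The job was handed in at about 37 s, with no verdict reported.

**Position:** The last top view put the specimen within about 0.01 rad of parallel to the gauge and about 1 mm off centre lengthwise. It did not move between letting go and handing in. The camera put its middle line 1–2 mm further back than the knob axis. That is within the calibration error, so I relied on the felt contact with the stop for flushness.

**Ratchet:** The wrist joint torque levelled off over the last 0.5 rad of turning. With the side load removed it settled at 0.034 N m, close to the 0.036 N m slip torque. I put the total slip at about 0.5–1.0 rad, but I inferred this from torque and could not see it.

**Wrist readings:** The wrist torque sensor was too noisy to confirm the slip. The off-centre grip on the knob caused up to 7 N of side load, which I eased off before letting go.

**Bystanders:** The broken halves, wedge jaws and caliper looked undisturbed in the last picture. I did not re-check the wrench and marker after the last move, though the arm never went near them.

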